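# Unload a specimen carrier into a fence tray, settle the row and cover it

## Robot

A 6-joint arm with a two-finger parallel gripper is mounted at the origin on the work surface. World frame = base frame: x ahead of the robot, y to its left, z up, the work surface at z = 0. Lengths are in m, angles in rad, forces in N, time in s.
With the tool pointing down it reaches from about 0.3 to 0.75 m from the base axis. Payload 8.5 kg.
Tool frame: the origin (TCP) lies between the finger pads; the fingertips stand 11 mm ahead of it and the grasp point (between the pads) lies 8 mm behind it; z points along the fingers, y is the line along which they close (so a half turn about z gives the same grasp; the last joint's range is limited). The gripper opens to 85 mm and grips with 20 to 120 N. Pads are 22 mm wide; open, the fingers measure 114 mm over their backs; the gripper's body (76 mm by 85 mm) begins 54 mm behind the grasp point. The pads swing forward as they close: fully open they stand 13 mm farther back than shut.
Start: joints at [-0.215, 0.381, 1.297, -0, 1.464, -0.215], TCP at [0.55, 0, 0.242] pointing down, gripper open.
Joint ranges: [-3.11, 3.11], [-0.89, 2.33], [0.22, 2.48], [-1.42, 4.56], [0.17, 2.85], [-2.88, 2.88]. Speed limits (rad/s): [2.39, 2.39, 3.14, 3.14, 3.14, 3.14].

## Interface

Orientations are given as a rotation vector (axis times angle).
In Python, from bench import ctrl gives the robot as it stands.
- The arm moves only by the tool drive_tool, never from a script. Its arguments are lists of equal length, an entry for each row: "linear": the shift along the tool's x, y, z in m, a list of three; "rotation": the turn, a rotation vector about the tool's x, y, z in degrees, a list of three; "hand": the opening in per cent of the stroke, from 0 (shut) to 100 (fully open). In form: {"linear": [[x, y, z], ...], "rotation": [[ax, ay, az], ...], "hand": [hand, ...]}. A call has 1 to 20 rows; each row shifts and turns the commanded pose from where the row before left it, along the tool's axes as they then stand; what a row does not reach is not made up. A row lasts 1/12 s, in which the tool goes at most 41.7 mm and 7.16 degrees, less where a joint would pass 70% of its speed; a pose out of reach is approached as far as the arm can. A call with a gripper value outside its range is refused whole. The fingers move at their own pace and stop on an object; "squeeze" is the grip in N (left out, the last holds). Time passes only in rows, so rows that do not move let the fingers close. It gives the time, the measured TCP pose, the force, the opening and the grip force at its end, in the units of the state.
- ctrl.state(): the state, without advancing time (a new reading comes with each control period).
- ctrl.camera(name): name is "scene" or "side" or "wrist"; returns a dict with "image" (384x512x3 uint8, red, green, blue), "z_map" (384x512 float32, m along the optical axis (not along the pixel's ray), 0 where there is no reading), "K" (3x3 intrinsics, pixels), "k1" (the pictures are not rectified: a ray, as slopes to the right and down, at radius r is drawn at 1 + k1 r^2 times it, then the intrinsics apply), "view" (4x4, takes a point from world to camera coordinates); the wrist camera has in their place "mount" (4x4, takes a point from camera to tool coordinates, whose origin is the TCP and whose axes are the flange's). Camera axes: x right, y up, looking along -z (the intrinsics and any distortion apply to the point x, -y, -z); pixel columns grow to the right and rows downward; lengths in m; the calibration is good to about 2 mm. A picture is of the moment at which its call begins: read the wrist's pose just before it.
- ctrl.finish_job(): hands the job in; it is judged then, once.
The state is a dict: "time": time; "qpos": joint angles; "joint_velocities": joint speeds; "tau": joint torques, N m; "tcp_pos": TCP position; "eef_rot": TCP orientation; "ft_force": force on the tool from outside, world axes, zero at the start; "moment": the same for the moment, N m; "finger_gap": opening from 0.0 (shut) to 1.0 (fully open); "finger_force": force on a finger pad.
Only numpy, scipy, OpenCV 4.12 (cv2) and the standard library are available. Lean on these libraries where they do the work, as an engineer would, in place of code of your own. Each camera call takes 0.05 s, during which the arm holds its last target. There are 200 camera calls.

## Task

Unload the specimen carrier: stand all its pots upright in the steel fence tray beside the one already there, then lift the tray by its front handle so it tips back and every pot slides into one single row touching the tall fence, and set the tray flat on the bench again. Then fold the tray's clear cover fully down over the row, with the pots still standing against the fence, and shut the lid of the empty carrier. Do not knock the tube rack, the gel bottle or the empty rack about.

Things in the scene. Friction and masses are not known exactly. Their poses are not given: they have to be found in the camera images.
- tray: loose polished steel tray (about 0.75 kg), 324 mm along y, 142 mm along x plus handle. Origin: centre of its underside; x towards the tall fence, y along the fence, z up. Stands on two rubber runners 3 mm high (along y). Inner floor 6 mm above the underside, x -0.065 to 0.065, y -0.156 to 0.156. End walls 20 mm high and front curb (x -0.071 to -0.065) 18 mm high, over the underside
- tray_fence (a point): foot of the fence's inner face, mid-length (tray x 0.065, on the inner floor). Fence 6 mm thick, top 48 mm above the underside. A pot touching it has its centre at tray x 0.049. The floor is slippery: pots slide from 10 to 15 degrees of tilt. Seven pots fit side by side along it with room to spare; two pots one behind the other will not make one row
- tray_handle (a point): centre of the tray's handle, a dark round bar 10 mm thick and 130 mm long, parallel to the fence, in front of the curb (tray x -0.108, 30 mm above the underside; 32 mm of free space between bar and curb)
- tray_edge (a point): middle of the outer edge of the runner under the fence (tray x 0.068, underside): the line along tray y about which the tray tips when its handle is lifted
- cover_hinge (a point): centre of the tray cover's hinge line, along tray y on top of the fence (tray x 0.068, 49 mm above the underside). Its axes turn with the cover; with the cover shut they agree with the tray's
- cover_bar (a point): centre of the dark round grab bar (10 mm thick, 80 mm long, parallel to the hinge) on the cover's outer face near its free edge: 36 mm in front of the hinge line and 20 mm above it when shut; behind and above the fence when open. 11 mm between bar and plate
- cover (a joint): angle of the tray's clear cover (rad): 0 shut, level over the row; grows as it opens, up and back over the fence, to 2.3. Starts open at 2.0 to 2.25. Plate 304 mm long, 4 mm thick, reaching 44 mm from the hinge, with a lip 25 mm deep that comes down 5 mm in front of the row. A friction hinge (0.06 N m) holds it wherever it is left; it moves with 1 to 3 N at the bar
- carrier: specimen carrier, a shallow grey box fixed on the bench, 232 mm along x, 132 mm along y, walls 6 mm thick and 20 mm high, inner floor 6 mm above its underside. Origin at the centre of its underside. Its clear lid hinges on its +y rim
- lid_hinge (a point): centre of the carrier lid's hinge line (carrier y 0.066, 20 mm up, along carrier x). Its axes turn with the lid; with the lid shut they agree with the carrier's
- lid_edge (a point): point on the carrier lid's outer (top when shut) face, mid-length, 10 mm from its free edge: 122 mm from the hinge line towards carrier -y and 34 mm above it when shut
- carrier_lid (a joint): angle of the carrier's clear deep lid (rad): 0 shut, grows as it opens up and over towards carrier +y, to 2.05. Starts open at 1.8 to 2.0. The lid is 232 x 132 mm and 34 mm deep. A friction hinge (0.17 N m) holds it wherever it is left; it moves with 1 to 4 N near its free edge
- pot1: specimen pot, a plain squat cylinder 32 mm high: white body 31 mm across with a blue screw cap 32 mm across (top 11 mm). About 25 g. Origin at the centre of its underside, z up through the cap. At the start it stands on the floor of the carrier, if present
- pot2: specimen pot, a plain squat cylinder 32 mm high: white body 31 mm across with a blue screw cap 32 mm across (top 11 mm). About 25 g. Origin at the centre of its underside, z up through the cap. At the start it stands on the floor of the carrier, if present
- pot3: specimen pot, a plain squat cylinder 32 mm high: white body 31 mm across with a blue screw cap 32 mm across (top 11 mm). About 25 g. Origin at the centre of its underside, z up through the cap. At the start it stands on the floor of the carrier, if present
- pot4: specimen pot, a plain squat cylinder 32 mm high: white body 31 mm across with a blue screw cap 32 mm across (top 11 mm). About 25 g. Origin at the centre of its underside, z up through the cap. At the start it stands on the floor of the carrier, if present
- pot5: specimen pot, a plain squat cylinder 32 mm high: white body 31 mm across with a blue screw cap 32 mm across (top 11 mm). About 25 g. Origin at the centre of its underside, z up through the cap. At the start it stands on the floor of the carrier, if present
- pot6: specimen pot, a plain squat cylinder 32 mm high: white body 31 mm across with a blue screw cap 32 mm across (top 11 mm). About 25 g. Origin at the centre of its underside, z up through the cap. At the start it stands on the floor of the carrier, if present
- pot7: specimen pot, a plain squat cylinder 32 mm high: white body 31 mm across with a blue screw cap 32 mm across (top 11 mm). About 25 g. Origin at the centre of its underside, z up through the cap. At the start it stands on the floor of the tray, away from the fence
- tube_rack: bystander: black rack 94 x 94 mm full of purple-capped tubes, 115 mm high, on the bench; origin at the centre of its underside
- gel_bottle: bystander: closed clear bottle of hand gel, 56 mm across, 150 mm high; origin at the centre of its underside
- empty_rack: bystander: empty black tube rack, 94 x 116 mm, 34 mm high; origin at the centre of its underside
Mind the look-alikes: they are no part of the job. Leave any brown look-alike of the pot1 alone. What is shaped like the pot5 but green is not meant.

How it is judged:
On the way, in this order (a step that is already met when the one before it is completed fails the run):
1. every pot stands inside the tray (x of pot1 in the frame of tray between -0.065 and 0.065 m and y of pot1 in the frame of tray between -0.156 and 0.156 m and z of pot1 in the frame of tray between 0 and 0.015 m and angle between the z axis of each of pot1, pot2, pot3, pot4, pot5, pot6, pot7 and the z axis of tray, either way round below 0.15 rad and x of pot2 in the frame of tray between -0.065 and 0.065 m and y of pot2 in the frame of tray between -0.156 and 0.156 m and z of pot2 in the frame of tray between 0 and 0.015 m and x of pot3 in the frame of tray between -0.065 and 0.065 m and y of pot3 in the frame of tray between -0.156 and 0.156 m and z of pot3 in the frame of tray between 0 and 0.015 m and x of pot4 in the frame of tray between -0.065 and 0.065 m and y of pot4 in the frame of tray between -0.156 and 0.156 m and z of pot4 in the frame of tray between 0 and 0.015 m and x of pot5 in the frame of tray between -0.065 and 0.065 m and y of pot5 in the frame of tray between -0.156 and 0.156 m and z of pot5 in the frame of tray between 0 and 0.015 m and x of pot6 in the frame of tray between -0.065 and 0.065 m and y of pot6 in the frame of tray between -0.156 and 0.156 m and z of pot6 in the frame of tray between 0 and 0.015 m and x of pot7 in the frame of tray between -0.065 and 0.065 m and y of pot7 in the frame of tray between -0.156 and 0.156 m and z of pot7 in the frame of tray between 0 and 0.015 m), for 0.2 s.
2. the tray is tipped back with all pots in one row against the fence (angle between tray's own z axis and vertical above 0.14 rad and x of pot1 in the frame of tray between 0.043 and 0.058 m and y of pot1 in the frame of tray between -0.156 and 0.156 m and z of pot1 in the frame of tray between 0 and 0.015 m and angle between the z axis of each of pot1, pot2, pot3, pot4, pot5, pot6, pot7 and the z axis of tray, either way round below 0.15 rad and x of pot2 in the frame of tray between 0.043 and 0.058 m and y of pot2 in the frame of tray between -0.156 and 0.156 m and z of pot2 in the frame of tray between 0 and 0.015 m and x of pot3 in the frame of tray between 0.043 and 0.058 m and y of pot3 in the frame of tray between -0.156 and 0.156 m and z of pot3 in the frame of tray between 0 and 0.015 m and x of pot4 in the frame of tray between 0.043 and 0.058 m and y of pot4 in the frame of tray between -0.156 and 0.156 m and z of pot4 in the frame of tray between 0 and 0.015 m and x of pot5 in the frame of tray between 0.043 and 0.058 m and y of pot5 in the frame of tray between -0.156 and 0.156 m and z of pot5 in the frame of tray between 0 and 0.015 m and x of pot6 in the frame of tray between 0.043 and 0.058 m and y of pot6 in the frame of tray between -0.156 and 0.156 m and z of pot6 in the frame of tray between 0 and 0.015 m and x of pot7 in the frame of tray between 0.043 and 0.058 m and y of pot7 in the frame of tray between -0.156 and 0.156 m and z of pot7 in the frame of tray between 0 and 0.015 m), for 0.2 s.
3. the tray lies flat again with the cover still open (angle between tray's own z axis and vertical below 0.03 rad and value of joint cover above 0.5 rad), for 0.2 s.
At the end, for the whole second after the job is handed in: The tray lies flat on the bench, every pot stands upright in it in a single row within 6 mm of touching the fence, its cover and the carrier lid are shut (within 0.06 rad), and all is at rest (value of joint each of carrier_lid, cover below 0.06 rad and angle between tray's own z axis and vertical below 0.03 rad and height (world z) of tray below 0.006 m and linear speed of tray below 0.02 m/s and x of pot1 in the frame of tray between 0.043 and 0.058 m and y of pot1 in the frame of tray between -0.156 and 0.156 m and z of pot1 in the frame of tray between 0 and 0.015 m and angle between the z axis of each of pot1, pot2, pot3, pot4, pot5, pot6, pot7 and the z axis of tray, either way round below 0.15 rad and linear speed of each of pot1, pot2, pot3, pot4, pot5, pot6, pot7 below 0.03 m/s and x of pot2 in the frame of tray between 0.043 and 0.058 m and y of pot2 in the frame of tray between -0.156 and 0.156 m and z of pot2 in the frame of tray between 0 and 0.015 m and x of pot3 in the frame of tray between 0.043 and 0.058 m and y of pot3 in the frame of tray between -0.156 and 0.156 m and z of pot3 in the frame of tray between 0 and 0.015 m and x of pot4 in the frame of tray between 0.043 and 0.058 m and y of pot4 in the frame of tray between -0.156 and 0.156 m and z of pot4 in the frame of tray between 0 and 0.015 m and x of pot5 in the frame of tray between 0.043 and 0.058 m and y of pot5 in the frame of tray between -0.156 and 0.156 m and z of pot5 in the frame of tray between 0 and 0.015 m and x of pot6 in the frame of tray between 0.043 and 0.058 m and y of pot6 in the frame of tray between -0.156 and 0.156 m and z of pot6 in the frame of tray between 0 and 0.015 m and x of pot7 in the frame of tray between 0.043 and 0.058 m and y of pot7 in the frame of tray between -0.156 and 0.156 m and z of pot7 in the frame of tray between 0 and 0.015 m).
It fails at once if the tube rack is knocked more than 3 cm away (distance of tube_rack from where it was at the start of the episode above 0.03 m).
It fails at once if the gel bottle is knocked more than 3 cm away (distance of gel_bottle from where it was at the start of the episode above 0.03 m).
It fails at once if the empty rack is knocked more than 3 cm away (distance of empty_rack from where it was at the start of the episode above 0.03 m).
Of pot1, pot2, pot3, pot4, pot5, pot6 only 4 to 6 are there at a start; the rules pass over those that are not, and their reading is None.
At some moment in a run one of pot1, pot2, pot3, pot4, pot5, pot6, pot7 may be knocked a few centimetres aside while the robot is not near it.
It also fails if it takes over 210 s, if anything falls off the work surface, if the arm or the gripper's body presses on something with over 40 N, if the wrist force passes 120 N, or if a joint passes its speed limit or range.

## Working session

There is one attempt and no reset: what is moved stays moved. The work goes in short steps, Python scripts to look and compute and a tool call to move; the robot and the scene stay as the last step left them, time stands still between calls to the robot, and variables do not carry over. Pictures are saved under pics/ and viewed, at most 14 in all, crops included, and the job is handed in when it is done.

Besides the shell and the picture viewer there is one more tool, called as name(argument=value, ...), one argument or row to a line, values as JSON. drive_tool: Moves the arm, as the interface text tells. Its arguments: {"type":"object","properties":{"linear":{"type":"array"},"rotation":{"type":"array"},"hand":{"type":"array"},"squeeze":{"type":"number"}},"required":["linear","rotation","hand"]}

```bash
ls; mkdir -p pics
cat > h.py <<'E'
import numpy as np, cv2
from scipy.spatial.transform import Rotation as R
from bench import ctrl
def grab(n):
    s=ctrl.state(); c=ctrl.camera(n)
    if n=='wrist':
        T=np.eye(4);T[:3,:3]=R.from_rotvec(s['eef_rot']).as_matrix();T[:3,3]=s['tcp_pos']
        c['c2w']=T@c['mount']
    else: c['c2w']=np.linalg.inv(c['view'])
    return c
def rays(c,uv):
    uv=np.atleast_2d(np.float64(uv));K=c['K']
    d=np.c_[(uv[:,0]-K[0,2])/K[0,0],(uv[:,1]-K[1,2])/K[1,1]]
    u=d.copy()
    for _ in range(20): u=d/(1+c['k1']*(u**2).sum(1,keepdims=True))
    return np.c_[u[:,0],-u[:,1],-np.ones(len(u))]
def plane(c,uv,z):
    r=rays(c,uv)@c['c2w'][:3,:3].T;o=c['c2w'][:3,3]
    return o+r*((z-o[2])/r[:,2])[:,None]
def depth(c,uv):
    uv=np.atleast_2d(uv).astype(int);z=c['z_map'][uv[:,1],uv[:,0]]
    return (rays(c,uv)*z[:,None])@c['c2w'][:3,:3].T+c['c2w'][:3,3]
def cloud(c):
    v,u=np.mgrid[:384,:512];return depth(c,np.c_[u.ravel(),v.ravel()]).reshape(384,512,3)
def save(c,n,box=None,s=1.5):
    im=c['image'][...,::-1]
    if box: im=im[box[1]:box[3],box[0]:box[2]]
    cv2.imwrite('pics/'+n,cv2.resize(im,None,fx=s,fy=s,interpolation=cv2.INTER_CUBIC))
def blue(im): 
    h=cv2.cvtColor(im,cv2.COLOR_RGB2HSV);return cv2.inRange(h,(98,110,50),(125,255,255))
def blobs(m,a=30):
    n,l,s,c=cv2.connectedComponentsWithStats(m);return [(c[i].round(1),s[i]) for i in range(1,n) if s[i][4]>a]
E
python3 - <<'E'
from h import *
a=grab('scene');b=grab('side')
save(a,'a.png');save(b,'b.png')
print(ctrl.state())
for c in(a,b):
    print(c['K'],c['k1'],c['c2w'].round(3))
    for p,s in blobs(blue(c['image'])): print(p,s,plane(c,p,.035).round(3))
E
```

```text
pics
{'time': 0.1, 'qpos': array([-2.15270981e-01,  3.81196349e-01,  1.29819033e+00, -3.83630327e-06,
        1.46356367e+00, -2.15335395e-01]), 'joint_velocities': array([-0.0011895 , -0.00116995, -0.0006753 ,  0.00104206, -0.00190519,
       -0.00058081]), 'tau': array([ 3.76895419e-03, -4.49219084e+01, -2.31655884e+01, -2.33104493e-04,
        3.63802450e-03,  7.57992581e-06]), 'tcp_pos': array([5.49757429e-01, 6.57029446e-05, 2.41735319e-01]), 'eef_rot': array([-2.22056259e+00, -2.22070655e+00,  1.15564663e-03]), 'ft_force': array([-0.15591581,  0.29612512, -0.05372584]), 'moment': array([ 0.02046655, -0.01770741,  0.0031159 ]), 'finger_force': 0.0, 'finger_gap': 1.0053748007849412}
[[381.87483767   0.         258.10358188]
 [  0.         381.87483767 195.22987017]
 [  0.           0.           1.        ]] -0.06897752801065622 [[-0.033 -0.722  0.691  1.21 ]
 [ 0.999 -0.036  0.011  0.003]
 [ 0.017  0.69   0.723  0.854]
 [ 0.     0.     0.     1.   ]]
[507.7  42.6] [501  23  11  34 207] [[-0.758  1.279  0.035]]
[316.7  39.4] [308  33  19  14 170] [[-0.664  0.249  0.035]]
[327.8 199.5] [322 195  12  10  89] [[0.435 0.198 0.035]]
[331.6 217.8] [326 213  12  11 101] [[0.505 0.202 0.035]]
[224.4 227.6] [219 223  12  10  89] [[ 0.554 -0.097  0.035]]
[339.5 237.9] [334 233  12  11 112] [[0.576 0.216 0.035]]
[359.4 237.9] [354 233  12  11 109] [[0.574 0.271 0.035]]
[[468.56633133   0.         255.18679531]
 [  0.         468.56633133 190.09373702]
 [  0.           0.           1.        ]] -0.18415402168376793 [[-0.959  0.197 -0.203  0.158]
 [-0.282 -0.636  0.718  1.149]
 [ 0.012  0.746  0.665  1.129]
 [ 0.     0.     0.     1.   ]]
[243.8 175.7] [240 173   8   7  43] [[ 0.553 -0.095  0.035]]
[207.7 234.8] [203 231  10   9  67] [[0.575 0.217 0.035]]
[230.4 236.6] [226 233  10   9  67] [[0.504 0.203 0.035]]
[252.1 240.2] [247 236  11   9  71] [[0.434 0.198 0.035]]
[202.7 245.3] [198 243  10   5  36] [[0.574 0.263 0.035]]
```

View pics/a.png

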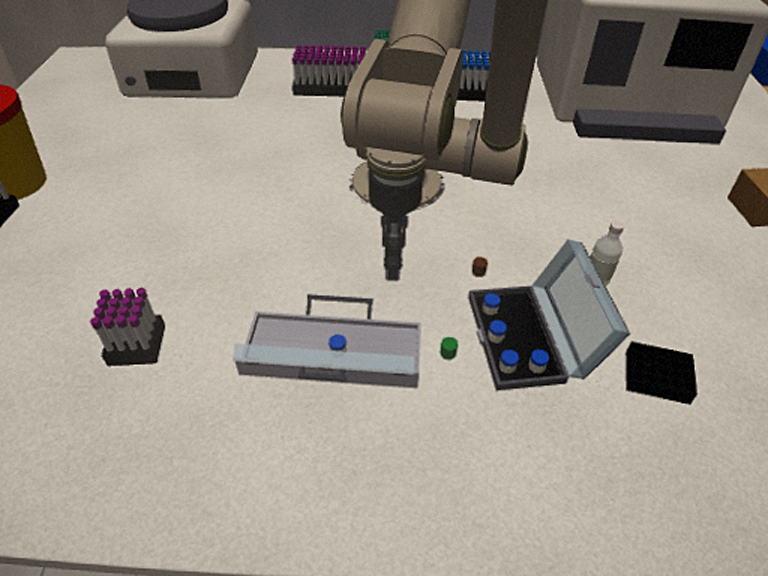

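View pics/b.png

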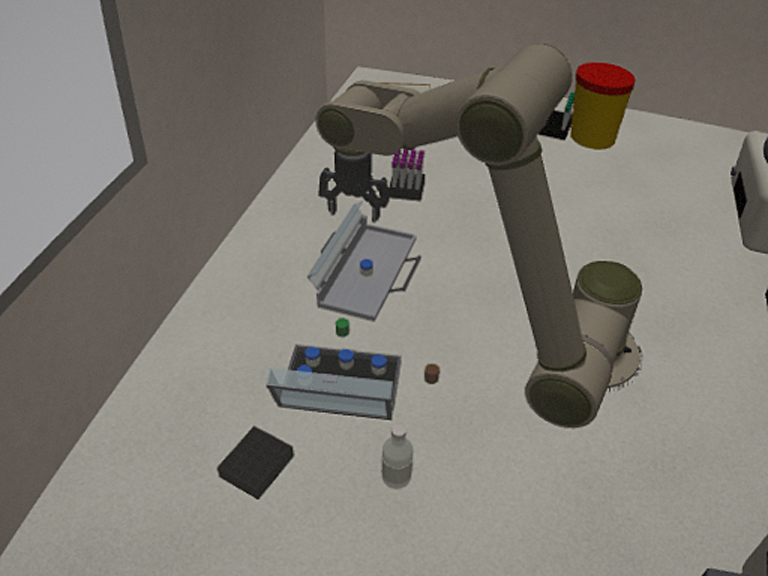

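The scene view shows the candidates at (x1.5 view) pixels. The blue-capped pots in the carrier are at (491,299), (497,327), (509,357) and (539,357), and the one in the tray is at (337,341). The look-alikes are green at (449,347) and brown at (480,266), both on the bench. I choose the blue ones only. The bottle is behind the lid at (606,255).

Run:
```python
from h import *
a=grab('scene')
P=lambda l,z:plane(a,np.array(l)/1.5,z).round(3).tolist()
print('handle',P([(308,297),(372,298)],.033))
print('tray front corners',P([(258,313),(420,322)],.021), 'fence base out', P([(238,374),(418,385)],.0))
print('carrier top corners',P([(470,290),(497,387),(535,288),(566,378)],.02))
print('lid top', depth(a,[(572*2//3,245*2//3),(624*2//3,333*2//3)]).round(3))
print('green,brown',P([(449,341),(480,261)],.032),'bottle',P([(606,277)],0),'erack',P([(627,345),(690,400),(697,354)],.034))
save(a,'c.png',(150,180,425,265),2.8)
```

```text
handle [[0.444, -0.164, 0.033], [0.441, -0.038, 0.033]]
tray front corners [[0.48, -0.258, 0.021], [0.488, 0.057, 0.021]] fence base out [[0.611, -0.273, -0.0], [0.619, 0.054, 0.0]]
carrier top corners [[0.397, 0.159, 0.02], [0.632, 0.191, 0.02], [0.384, 0.294, 0.02], [0.608, 0.318, 0.02]]
lid top [[0.387 0.338 0.143]
 [0.593 0.391 0.132]]
green,brown [[0.542, 0.109, 0.032], [0.322, 0.184, 0.032]] bottle [[0.323, 0.462, 0.0]] erack [[0.539, 0.442, 0.034], [0.657, 0.524, 0.034], [0.555, 0.571, 0.034]]
```

View pics/c.png

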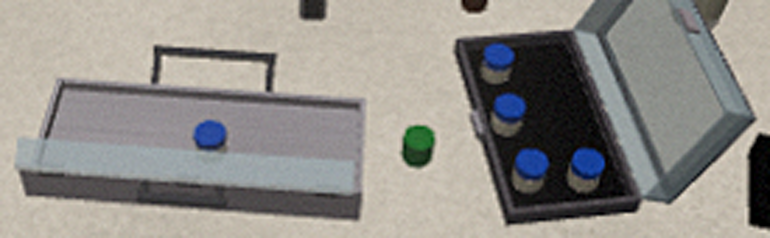

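The crop confirms four blue-capped pots in the carrier at (497,62), (508,113), (530,165) and (586,165), and one in the tray at (209,133). The green one at (418,145) is the look-alike.

drive_tool(
  linear=[
    [0.035,-0.008,0],
    [0.035,-0.008,0],
    [0.035,-0.008,0],
    [0.035,-0.008,0],
    [0.035,-0.008,0],
    [0.035,-0.008,0],
    [0,0,0],
    [0,0,0],
    [0,0,0],
  ],
  rotation=[
    [0,0,0],
    [0,0,0],
    [0,0,0],
    [0,0,0],
    [0,0,0],
    [0,0,0],
    [0,0,-7],
    [0,0,0],
    [0,0,0],
  ],
  hand=[60,60,60,60,60,60,60,60,60],
  squeeze=25,
)

```text
time: 0.9
tcp_pos: [0.5019, 0.2099, 0.2421]
eef_rot: [-2.084, -2.351, 0.001]
ft_force: [-0.5, -0.4, -0.3]
finger_gap: 0.603
finger_force: 0.0
```

```bash
cat >> h.py <<'E'
def pots(c,z):
    o=[]
    for p,s in blobs(blue(c['image']),60):
        o.append((p,s,plane(c,p,z)[0].round(4)))
    return o
def totool(w):
    s=ctrl.state();return R.from_rotvec(s['eef_rot']).inv().apply(np.array(w)-s['tcp_pos']).round(4)
E
python3 - <<'E'
from h import *
s=ctrl.state();print(s['tcp_pos'],s['eef_rot'],s['finger_gap'])
c=grab('wrist');save(c,'w1.png')
print(c['mount'].round(3))
for p,q,w in pots(c,.038):
    print(p,q,w,depth(c,p).round(3),totool([w[0],w[1],.03]))
E
```

```text
[0.50192417 0.20991959 0.24210982] [-2.08417012e+00 -2.35058963e+00  7.80958451e-04] 0.6026621270461248
[[ 0.001  0.954  0.3    0.078]
 [ 1.    -0.001  0.    -0.001]
 [ 0.     0.3   -0.954 -0.13 ]
 [ 0.     0.     0.     1.   ]]
[330.6 118.3] [314 102  33  33 837] [0.5694 0.2726 0.038 ] [[0.57  0.273 0.034]] [0.0548 0.0744 0.2121]
[323.5 170.7] [308 156  32  30 737] [0.5721 0.2187 0.038 ] [[0.572 0.219 0.035]] [0.001  0.0707 0.2121]
[189.9 173. ] [175 158  31  31 751] [0.4328 0.1993 0.038 ] [[0.431 0.199 0.036]] [-0.0018 -0.0699  0.2121]
[256.1 176.2] [241 161  31  31 734] [0.5025 0.2042 0.038 ] [[0.502 0.204 0.036]] [-5.200e-03 -2.000e-04  2.121e-01]
```

View pics/w1.png

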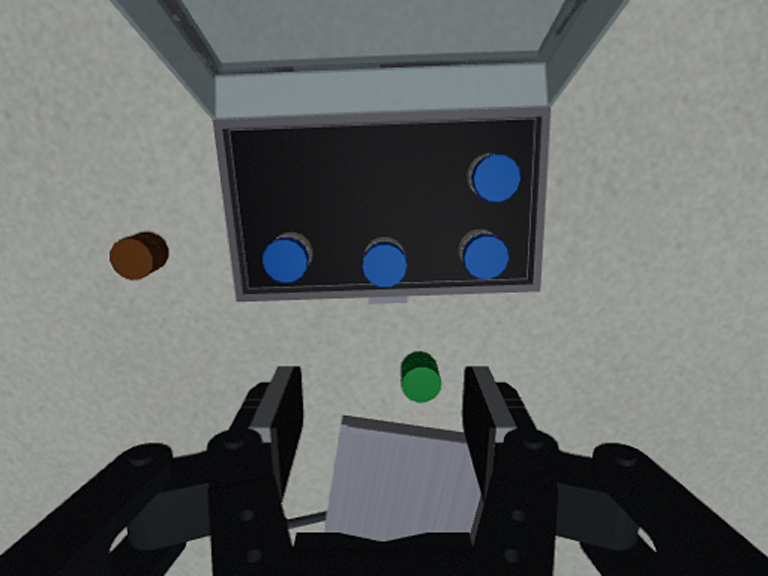

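The view shows the four blue pots in the carrier at (x1.5) (286,259), (384,264), (486,256) and (496,177). Green is at (421,383) and brown at (131,257). I take the middle pot first.

drive_tool(
  linear=[
    [-0.005,0,0.036],
    [0,0,0.036],
    [0,0,0.036],
    [0,0,0.036],
    [0,0,0.036],
    [0,0,0.036],
    [0,0,0.001],
    [0,0,0],
    [0,0,0],
    [0,0,0],
    [0,0,0],
    [0,0,-0.03],
    [0,0,-0.03],
    [0,0,-0.03],
    [-0.036,0.0044,0],
    [-0.036,0.0044,0],
    [-0.036,0.0044,0],
    [-0.036,0.0044,0],
    [-0.036,0.0044,0],
    [-0.036,0.0044,0],
  ],
  rotation=[
    [0,0,0],
    [0,0,0],
    [0,0,0],
    [0,0,0],
    [0,0,0],
    [0,0,0],
    [0,0,0],
    [0,0,0],
    [0,0,0],
    [0,0,0],
    [0,0,0],
    [0,0,0],
    [0,0,0],
    [0,0,0],
    [0,0,0],
    [0,0,0],
    [0,0,0],
    [0,0,0],
    [0,0,0],
    [0,0,0],
  ],
  hand=[52,52,52,52,52,52,10,10,10,10,10,10,10,10,10,10,10,10,10,10],
  squeeze=25,
)

```text
time: 2.62
tcp_pos: [0.5555, -0.0079, 0.1169]
eef_rot: [2.08, 2.351, 0.002]
ft_force: [0.8, 1.1, 0.4]
finger_gap: 0.364
finger_force: 25.0
```

Run:
```python
from h import *
s=ctrl.state();print(s['tcp_pos'],s['finger_gap'],s['finger_force'])
c=grab('wrist');save(c,'w2.png')
for p,q,w in pots(c,.04):
    print(p,q,w,depth(c,p).round(3))
```

```text
[ 0.55550918 -0.00790914  0.11694608] 0.36411513648793903 24.98058769851923
[252.9 291.3] [ 217  250   77   84 5020] [ 0.5604 -0.0688  0.04  ] [[ 0.553 -0.007  0.133]]
```

View pics/w2.png

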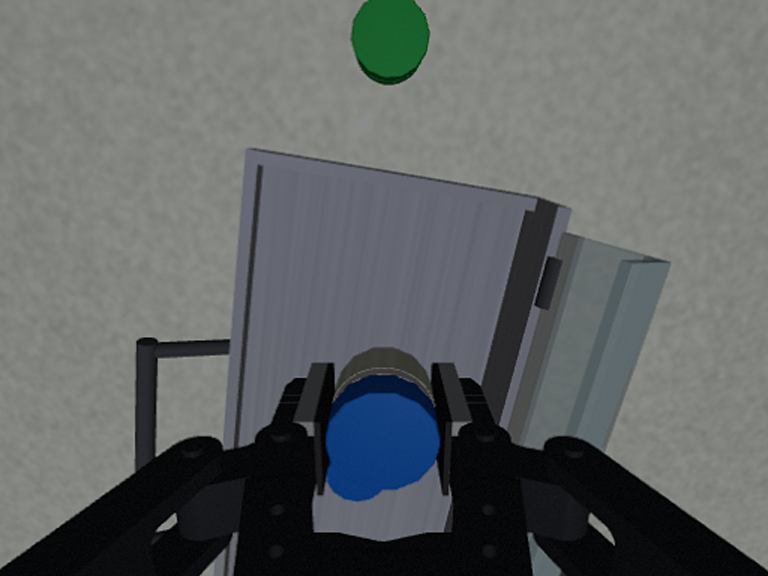

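Shown: the pot is held at (384,430) over the right part of the tray, the cover is open at (600,330), and green is at (390,40).

drive_tool(
  linear=[
    [0,0,0.03],
    [0,0,0.03],
    [0,0,0.03],
    [0,0,0],
    [0,0,0],
    [0,0,0],
    [0,0,-0.03],
    [0,0,-0.03],
    [0,0,-0.03],
    [0.0372,0.0074,0],
    [0.0372,0.0074,0],
    [0.0372,0.0074,0],
    [0.0372,0.0074,0],
    [0.0372,0.0074,0],
    [0.0372,0.0074,0],
    [0,0,0.03],
    [0,0,0.03],
    [0,0,0.03],
    [0,0,0],
    [0,0,0],
  ],
  rotation=[
    [0,0,0],
    [0,0,0],
    [0,0,0],
    [0,0,0],
    [0,0,0],
    [0,0,0],
    [0,0,0],
    [0,0,0],
    [0,0,0],
    [0,0,0],
    [0,0,0],
    [0,0,0],
    [0,0,0],
    [0,0,0],
    [0,0,0],
    [0,0,0],
    [0,0,0],
    [0,0,0],
    [0,0,0],
    [0,0,0],
  ],
  hand=[10,10,10,10,52,52,52,52,52,52,52,52,52,52,52,52,52,52,10,10],
)

```text
time: 4.33
tcp_pos: [0.5722, 0.221, 0.0267]
eef_rot: [2.081, 2.353, 0.0]
ft_force: [0.1, 0.4, 0.5]
finger_gap: 0.363
finger_force: 24.7
```

Run:
```python
from h import *
s=ctrl.state();print(s['tcp_pos'],s['finger_gap'],s['finger_force'])
for n in('scene','side'):
  c=grab(n)
  for p,q,w in pots(c,.038)[0:]: print(n,p,q[4],w)
```

```text
[0.57219112 0.22097356 0.02672648] 0.3632874596176983 24.732911181345116
scene [507.6  42.6] 208 [-0.7507  1.2733  0.038 ]
scene [291.5  38.3] 86 [-0.6591  0.122   0.038 ]
scene [312.8  39.6] 203 [-0.6531  0.2279  0.038 ]
scene [327.6 199.5] 90 [0.4374 0.1964 0.038 ]
scene [224.4 227.7] 90 [ 0.5572 -0.0966  0.038 ]
scene [256.9 229.4] 94 [ 0.559  -0.0076  0.038 ]
scene [337.1 236.1] 64 [0.5723 0.2098 0.038 ]
scene [360.5 237.9] 87 [0.5758 0.273  0.038 ]
side [207.7 233.9] 61 [0.5751 0.2161 0.038 ]
side [252.  240.2] 72 [0.4331 0.2003 0.038 ]
```

drive_tool(
  linear=[
    [0,0,-0.03],
    [0,0,-0.03],
    [0,0,-0.03],
    [-0.0384,-0.0072,0],
    [-0.0384,-0.0072,0],
    [-0.0384,-0.0072,0],
    [-0.0384,-0.0072,0],
    [-0.0384,-0.0072,0],
    [-0.0384,-0.0072,0],
    [-0.0384,-0.0072,0],
    [0,0,0.03],
    [0,0,0.03],
    [0,0,0.03],
    [0,0,0],
    [0,0,0],
    [0,0,0],
    [0,0,-0.03],
    [0,0,-0.03],
    [0,0,-0.03],
  ],
  rotation=[
    [0,0,0],
    [0,0,0],
    [0,0,0],
    [0,0,0],
    [0,0,0],
    [0,0,0],
    [0,0,0],
    [0,0,0],
    [0,0,0],
    [0,0,0],
    [0,0,0],
    [0,0,0],
    [0,0,0],
    [0,0,0],
    [0,0,0],
    [0,0,0],
    [0,0,0],
    [0,0,0],
    [0,0,0],
  ],
  hand=[10,10,10,10,10,10,10,10,10,10,10,10,10,10,52,52,52,52,52],
)

```text
time: 6.02
tcp_pos: [0.5552, -0.052, 0.1192]
eef_rot: [2.079, 2.351, 0.002]
ft_force: [0.4, -0.7, 1.3]
finger_gap: 0.52
finger_force: 0.0
```

drive_tool(
  linear=[
    [0.0378,-0.013,0],
    [0.0378,-0.013,0],
    [0.0378,-0.013,0],
    [0.0378,-0.013,0],
    [0.0378,-0.013,0],
    [0.0378,-0.013,0],
    [0.0378,-0.013,0],
    [0,0,0],
    [0,0,0.031],
    [0,0,0.031],
    [0,0,0.031],
    [0,0,0],
    [0,0,0],
    [0,0,0],
    [0,0,0],
    [0,0,-0.03],
    [0,0,-0.03],
    [0,0,-0.03],
  ],
  rotation=[
    [0,0,0],
    [0,0,0],
    [0,0,0],
    [0,0,0],
    [0,0,0],
    [0,0,0],
    [0,0,0],
    [0,0,0],
    [0,0,0],
    [0,0,0],
    [0,0,0],
    [0,0,0],
    [0,0,0],
    [0,0,0],
    [0,0,0],
    [0,0,0],
    [0,0,0],
    [0,0,0],
  ],
  hand=[52,52,52,52,52,52,52,52,52,52,52,52,10,10,10,10,10,10],
)

```text
time: 7.52
tcp_pos: [0.4322, 0.1994, 0.1152]
eef_rot: [2.081, 2.352, 0.002]
ft_force: [0.3, 0.1, 1.0]
finger_gap: 0.36
finger_force: 25.0
```

drive_tool(
  linear=[
    [-0.0393,0.0087,0],
    [-0.0393,0.0087,0],
    [-0.0393,0.0087,0],
    [-0.0393,0.0087,0],
    [-0.0393,0.0087,0],
    [-0.0393,0.0087,0],
    [-0.0393,0.0087,0],
    [-0.0393,0.0087,0],
    [-0.0393,0.0087,0],
    [0,0,0.029],
    [0,0,0.029],
    [0,0,0.029],
    [0,0,0],
    [0,0,0],
    [0,0,0],
    [0,0,-0.03],
    [0,0,-0.03],
    [0,0,-0.03],
  ],
  rotation=[
    [0,0,0],
    [0,0,0],
    [0,0,0],
    [0,0,0],
    [0,0,0],
    [0,0,0],
    [0,0,0],
    [0,0,0],
    [0,0,0],
    [0,0,0],
    [0,0,0],
    [0,0,0],
    [0,0,0],
    [0,0,0],
    [0,0,0],
    [0,0,0],
    [0,0,0],
    [0,0,0],
  ],
  hand=[10,10,10,10,10,10,10,10,10,10,10,10,10,52,52,52,52,52],
)

```text
time: 9.02
tcp_pos: [0.5532, -0.142, 0.1189]
eef_rot: [2.08, 2.352, 0.001]
ft_force: [1.6, -1.0, -0.1]
finger_gap: 0.517
finger_force: 0.0
```

Run:
```python
from h import *
s=ctrl.state();print(s['tcp_pos'],s['finger_gap'],s['finger_force'])
for n in('scene','side'):
  c=grab(n)
  for p,q,w in pots(c,.038)[0:]: print(n,p,q[4],w)
```

```text
[ 0.55316751 -0.14200139  0.1189225 ] 0.5166286989271702 0.0
scene [507.6  42.9] 212 [-0.7468  1.2715  0.038 ]
scene [291.5  38.3] 85 [-0.6591  0.122   0.038 ]
scene [207.1 226.8] 87 [ 0.5564 -0.1441  0.038 ]
scene [224.4 227.7] 90 [ 0.5572 -0.0966  0.038 ]
scene [238.8 228.7] 94 [ 0.5589 -0.057   0.038 ]
scene [257.  229.4] 95 [ 0.559  -0.0074  0.038 ]
scene [359.5 237.9] 110 [0.5759 0.2702 0.038 ]
side [242. 179.] 95 [ 0.5523 -0.0723  0.038 ]
```

drive_tool(
  linear=[
    [0.041,0.0067,0],
    [0.041,0.0067,0],
    [0.041,0.0067,0],
    [0.041,0.0067,0],
    [0.041,0.0067,0],
    [0.041,0.0067,0],
    [0.041,0.0067,0],
    [0.041,0.0067,0],
    [0.041,0.0067,0],
    [0.041,0.0067,0],
    [0,0,0],
    [0,0,0],
    [0,0,0],
    [0,0,0],
    [-0.0102,0,0.0279],
    [-0.0102,0,0.0279],
    [-0.0102,0,0.0279],
    [0,0,0],
    [0,0,0],
    [0,0,0],
  ],
  rotation=[
    [0,0,0],
    [0,0,0],
    [0,0,0],
    [0,0,0],
    [0,0,0],
    [0,0,0],
    [0,0,0],
    [0,0,0],
    [0,0,0],
    [0,0,0],
    [0,6.7,0],
    [0,6.7,0],
    [0,6.6,0],
    [0,0,0],
    [0,0,0],
    [0,0,0],
    [0,0,0],
    [0,0,0],
    [0,0,0],
    [0,0,0],
  ],
  hand=[52,52,52,52,52,52,52,52,52,52,52,52,52,52,52,52,52,10,10,10],
)

```text
time: 10.78
tcp_pos: [0.5704, 0.2733, 0.0284]
eef_rot: [-1.896, -2.146, -0.337]
ft_force: [-0.5, 1.1, 0.0]
finger_gap: 0.361
finger_force: 24.7
```

drive_tool(
  linear=[
    [0.0102,0,-0.0279],
    [0.0102,0,-0.0279],
    [0.0102,0,-0.0279],
    [0,0,0],
    [0,0,0],
    [0,0,0],
    [-0.0379,-0.0061,0],
    [-0.0379,-0.0061,0],
    [-0.0379,-0.0061,0],
    [-0.0379,-0.0061,0],
    [-0.0379,-0.0061,0],
    [-0.0379,-0.0061,0],
    [-0.0379,-0.0061,0],
    [-0.0379,-0.0061,0],
    [-0.0379,-0.0061,0],
    [-0.0379,-0.0061,0],
    [-0.0379,-0.0061,0],
    [-0.0379,-0.0061,0],
  ],
  rotation=[
    [0,0,0],
    [0,0,0],
    [0,0,0],
    [0,-6.7,0],
    [0,-6.7,0],
    [0,-6.6,0],
    [0,0,0],
    [0,0,0],
    [0,0,0],
    [0,0,0],
    [0,0,0],
    [0,0,0],
    [0,0,0],
    [0,0,0],
    [0,0,0],
    [0,0,0],
    [0,0,0],
    [0,0,0],
  ],
  hand=[10,10,10,10,10,10,10,10,10,10,10,10,10,10,10,10,10,10],
)

```text
time: 12.28
tcp_pos: [0.5525, -0.1896, 0.1182]
eef_rot: [2.079, 2.349, 0.0]
ft_force: [0.9, -0.3, -0.8]
finger_gap: 0.361
finger_force: 25.0
```

drive_tool(
  linear=[
    [0,0,0],
    [0,0,0.03],
    [0,0,0.03],
    [0,0,0.028],
    [0,0,0],
    [0,0,0],
    [0,0,0],
    [0,0,-0.03],
    [0,0,-0.03],
    [0,0,-0.04],
    [0,-0.035,-0.04],
    [0,-0.035,-0.04],
    [0,-0.035,0],
  ],
  rotation=[
    [0,0,0],
    [0,0,0],
    [0,0,0],
    [0,0,0],
    [0,0,0],
    [0,0,0],
    [0,0,0],
    [0,0,0],
    [0,0,0],
    [0,0,0],
    [0,0,0],
    [0,0,0],
    [0,0,7],
  ],
  hand=[10,10,10,10,10,52,52,52,52,52,52,52,52],
)

```text
time: 13.37
tcp_pos: [0.4648, -0.1994, 0.198]
eef_rot: [2.209, 2.213, 0.003]
ft_force: [0.1, -1.6, -0.5]
finger_gap: 0.518
finger_force: 0.0
```

Run:
```python
from h import *
s=ctrl.state();print(s['tcp_pos'],s['eef_rot'],s['qpos'],s['finger_gap'],s['finger_force'])
for n in('scene','side','wrist'):
  c=grab(n)
  for p,q,w in pots(c,.039)[0:]: print(n,p,q[4],w)
save(c,'w3.png')
```

```text
[ 0.46478413 -0.19940667  0.19796795] [2.20879276 2.21316306 0.00319169] [-6.39691646e-01  3.36753664e-01  1.50325114e+00 -1.18176900e-04
  1.28665354e+00 -6.41636002e-01] 0.5177268513210797 0.0
scene [507.6  42.8] 210 [-0.7457  1.2706  0.039 ]
scene [291.5  38.5] 83 [-0.6545  0.1218  0.039 ]
scene [189.7 226.1] 87 [ 0.5571 -0.1918  0.039 ]
scene [207.1 226.8] 87 [ 0.5572 -0.1439  0.039 ]
scene [224.4 227.7] 89 [ 0.558  -0.0964  0.039 ]
scene [238.8 228.7] 92 [ 0.5596 -0.057   0.039 ]
scene [256.9 229.4] 94 [ 0.5598 -0.0076  0.039 ]
side [242.1 178.9] 94 [ 0.5518 -0.0718  0.039 ]
wrist [372.1  13.4] 1034 [ 0.5522 -0.0603  0.039 ]
wrist [365.4  61.9] 1214 [ 0.5501 -0.0962  0.039 ]
wrist [360.4 120.6] 1043 [ 0.5501 -0.1434  0.039 ]
wrist [355.7 174.5] 907 [ 0.5502 -0.191   0.039 ]
```

View pics/w3.png

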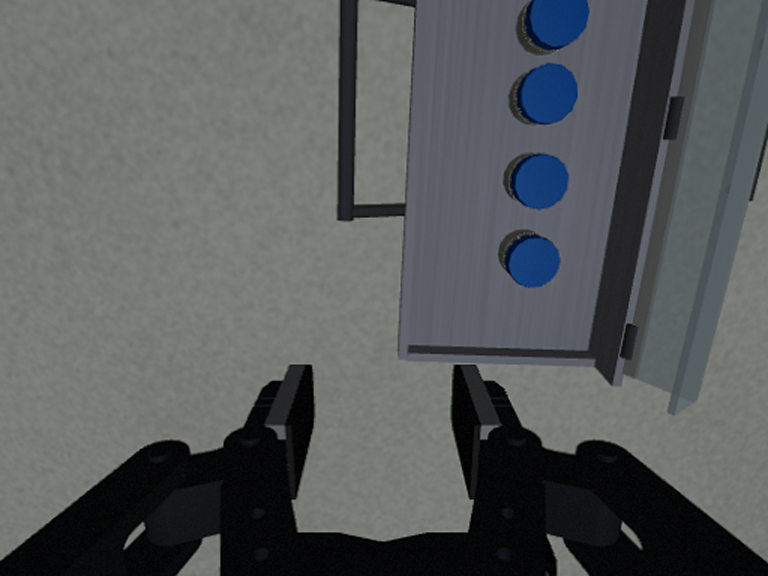

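All five pots stand in the tray: four are seen at (556,20), (547,94), (539,181) and (532,261), and the fifth is out of view. The handle bar runs from (348,0) to (345,215). Next I measure the handle and tray line.

Run:
```python
from h import *
c=grab('wrist')
P=lambda l,z:plane(c,np.array(l)/1.5,z).round(4).tolist()
print('handle',P([(348,20),(345,205)],.033),depth(c,[(232,13),(230,130)]).round(3))
print('curb',P([(403,340),(414,20)],.02))
print('floor z',depth(c,[(300,150),(300,60)]).round(4),'bench',depth(c,[(150,150),(150,60)]).round(4),'pot tops',depth(c,[(355,174),(360,120),(365,62)]).round(4))
print('fence foot',P([(590,345),(637,20)],.009))
```

```text
handle [[0.4429, -0.0594, 0.033], [0.4391, -0.1576, 0.033]] [[ 0.443 -0.059  0.032]
 [ 0.439 -0.152  0.033]]
curb [[0.4749, -0.2494, 0.02], [0.4789, -0.0567, 0.02]]
floor z [[ 0.5057 -0.1745  0.004 ]
 [ 0.5025 -0.0918  0.0039]] bench [[ 0.356  -0.1751 -0.0014]
 [ 0.364  -0.091  -0.0009]] pot tops [[ 0.5521 -0.1911  0.0359]
 [ 0.5516 -0.1428  0.0377]
 [ 0.5521 -0.0959  0.0359]]
fence foot [[0.6071, -0.2584, 0.009], [0.6096, -0.0533, 0.009]]
```

drive_tool(
  linear=[
    [0.0328,-0.0078,0],
    [0.0328,-0.0078,0],
    [0.0328,-0.0078,0],
    [0,0,0],
    [0,0,0.035],
    [0,0,0.035],
    [0,0,0.035],
    [0,0,0.035],
    [0,0,0.0355],
    [0,0,0],
    [0,0,0],
    [0,0,0],
    [0,0,0],
    [0,0,0],
    [0,0,0],
  ],
  rotation=[
    [0,0,0],
    [0,0,0],
    [0,0,0],
    [0,0,1.3],
    [0,0,0],
    [0,0,0],
    [0,0,0],
    [0,0,0],
    [0,0,0],
    [0,0,0],
    [0,0,0],
    [0,0,0],
    [0,0,0],
    [0,0,0],
    [0,0,0],
  ],
  hand=[38,38,38,38,38,38,38,38,38,0,0,0,0,0,0],
  squeeze=40,
)

```text
time: 14.82
tcp_pos: [0.4403, -0.1001, 0.0149]
eef_rot: [2.245, 2.195, 0.001]
ft_force: [3.3, -0.3, -3.4]
finger_gap: 0.1
finger_force: 38.9
```

Run:
```python
from h import *
s=ctrl.state();print(s['tcp_pos'],s['eef_rot'],s['finger_gap'],s['finger_force'],s['ft_force'])
for n in('scene','wrist'):
  c=grab(n)
  for p,q,w in pots(c,.039): print(n,p,q[4],w)
```

```text
[ 0.44025295 -0.10006     0.01488524] [2.24542701e+00 2.19523179e+00 8.47856168e-04] 0.10048746634079894 38.86996686458588 [ 3.27320021 -0.25151533 -3.3504236 ]
scene [507.7  42.7] 209 [-0.7471  1.2718  0.039 ]
scene [189.9 226. ] 88 [ 0.5567 -0.1913  0.039 ]
scene [207.2 226.7] 90 [ 0.5568 -0.1437  0.039 ]
scene [224.6 227.4] 92 [ 0.557 -0.096  0.039]
scene [238.9 228.5] 93 [ 0.5589 -0.0567  0.039 ]
scene [257.  229.2] 94 [ 0.5591 -0.0074  0.039 ]
wrist [506.7 291.6] 398 [ 0.5357 -0.0964  0.039 ]
wrist [501.6 366.3] 524 [ 0.5421 -0.1334  0.039 ]
```

drive_tool(
  linear=[
    [0,0.0003,-0.0031],
    [0,0.0003,-0.0031],
    [0,0.0003,-0.0031],
    [0,0.0003,-0.0031],
    [0,0.0003,-0.0031],
    [0,0.0003,-0.0031],
    [0,0.0003,-0.0031],
    [0,0.0003,-0.0031],
    [0,0.0003,-0.0031],
    [0,0.0003,-0.0031],
    [0,0.0003,-0.0031],
    [0,0.0003,-0.0031],
    [0,0.0003,-0.0031],
    [0,0.0003,-0.0031],
    [0,0.0003,-0.0031],
    [0,0.0003,-0.0031],
    [0,0.0003,-0.0031],
    [0,0.0003,-0.0031],
    [0,0,0],
    [0,0,0],
  ],
  rotation=[
    [1,0,0],
    [1,0,0],
    [1,0,0],
    [1,0,0],
    [1,0,0],
    [1,0,0],
    [1,0,0],
    [1,0,0],
    [1,0,0],
    [1,0,0],
    [1,0,0],
    [1,0,0],
    [1,0,0],
    [1,0,0],
    [1,0,0],
    [1,0,0],
    [1,0,0],
    [1,0,0],
    [0,0,0],
    [0,0,0],
  ],
  hand=[0,0,0,0,0,0,0,0,0,0,0,0,0,0,0,0,0,0,0,0],
)

```text
time: 16.58
tcp_pos: [0.4527, -0.1002, 0.0686]
eef_rot: [-2.073, -2.027, 0.322]
ft_force: [-1.4, -1.7, -2.6]
finger_gap: 0.106
finger_force: 39.2
```

Run:
```python
from h import *
s=ctrl.state();print(s['tcp_pos'],s['eef_rot'],s['finger_gap'],s['finger_force'],s['ft_force'])
c=grab('scene')
for p,q,w in pots(c,.039): print(p,q[4],w,depth(c,p).round(3))
save(c,'s4.png',(130,150,400,290),2.8)
```

```text
[ 0.45265919 -0.10020286  0.06858145] [-2.07283809 -2.02671355  0.32203207] 0.10558563414729982 39.20630156993866 [-1.40174903 -1.69825422 -2.55658595]
[507.6  42.8] 213 [-0.7457  1.2706  0.039 ] [[-1.187  1.55  -0.14 ]]
[188.  227.6] 102 [ 0.5625 -0.1956  0.039 ] [[ 0.571 -0.193  0.053]]
[205.9 228. ] 104 [ 0.5615 -0.1467  0.039 ] [[ 0.574 -0.146  0.054]]
[223.6 228.7] 105 [ 0.5616 -0.0983  0.039 ] [[ 0.571 -0.098  0.054]]
[238.1 229.8] 105 [ 0.5635 -0.0586  0.039 ] [[ 0.575 -0.058  0.056]]
[256.9 230.1] 104 [ 0.5622 -0.0075  0.039 ] [[ 0.577 -0.01   0.058]]
```

View pics/s4.png

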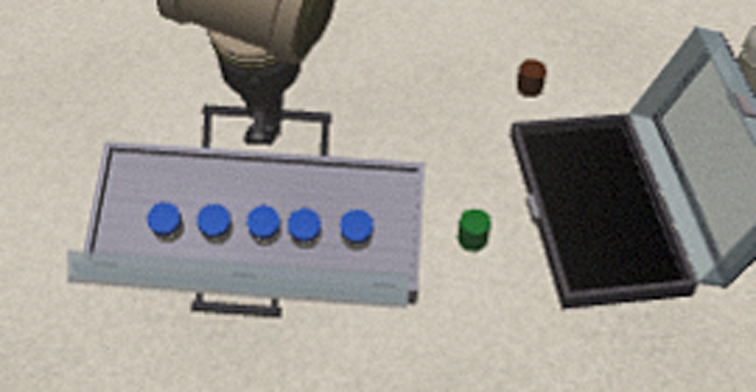

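The crop shows the tray tipped, with the five caps still mid-floor at about (165,220) to (357,226). I tip it a bit more and wait.

drive_tool(
  linear=[
    [0,0.0003,-0.0031],
    [0,0.0003,-0.0031],
    [0,0.0003,-0.0031],
    [0,0.0003,-0.0031],
    [0,0,0],
    [0,0,0],
    [0,0,0],
    [0,0,0],
    [0,0,0],
    [0,0,0],
  ],
  rotation=[
    [1,0,0],
    [1,0,0],
    [1,0,0],
    [1,0,0],
    [0,0,0],
    [0,0,0],
    [0,0,0],
    [0,0,0],
    [0,0,0],
    [0,0,0],
  ],
  hand=[0,0,0,0,0,0,0,0,0,0],
)

```text
time: 17.47
tcp_pos: [0.4581, -0.1003, 0.08]
eef_rot: [-2.032, -1.986, 0.387]
ft_force: [-3.8, -1.3, 0.1]
finger_gap: 0.102
finger_force: 39.4
```

Run:
```python
from h import *
s=ctrl.state();print(s['tcp_pos'],s['eef_rot'],s['finger_gap'],s['finger_force'],s['ft_force'])
c=grab('scene')
for p,q,w in pots(c,.039): print(p,q[4],w,depth(c,p).round(3))
# tray floor normal from scene depth
pts=depth(c,[(u,v) for u in range(175,270,6) for v in range(208,218,2)])
n=np.linalg.svd(pts-pts.mean(0))[2][2];print('floor normal',n*np.sign(n[2]))
```

```text
[ 0.45807742 -0.10025352  0.07997809] [-2.03160467 -1.98597409  0.38657409] 0.10240620285829001 39.440234899520874 [-3.76002196 -1.25174908  0.10832245]
[507.7  42.8] 208 [-0.7458  1.2712  0.039 ] [[-1.18   1.545 -0.137]]
[291.6  38.5] 85 [-0.6545  0.1223  0.039 ] [[-0.59   0.115  0.07 ]]
[185.9 240.1] 94 [ 0.605  -0.1945  0.039 ] [[ 0.606 -0.196  0.041]]
[203.7 241.4] 92 [ 0.6069 -0.1468  0.039 ] [[ 0.609 -0.148  0.044]]
[221.9 242.8] 93 [ 0.6092 -0.0983  0.039 ] [[ 0.61  -0.1    0.043]]
[236.7 243.8] 95 [ 0.6106 -0.0591  0.039 ] [[ 0.61  -0.061  0.041]]
[255.7 245.3] 93 [ 0.6131 -0.0089  0.039 ] [[ 0.616 -0.011  0.044]]
floor normal [-0.751379   -0.03554361  0.65891294]
```

All five slid onto one line at the fence. Now I lower the tray.

drive_tool(
  linear=[
    [0,-0.0003,0.0034],
    [0,-0.0003,0.0034],
    [0,-0.0003,0.0034],
    [0,-0.0003,0.0034],
    [0,-0.0003,0.0034],
    [0,-0.0003,0.0034],
    [0,-0.0003,0.0034],
    [0,-0.0003,0.0034],
    [0,-0.0003,0.0034],
    [0,-0.0003,0.0034],
    [0,-0.0003,0.0034],
    [0,-0.0003,0.0034],
    [0,-0.0003,0.0034],
    [0,-0.0003,0.0034],
    [0,-0.0003,0.0034],
    [0,-0.0003,0.0034],
    [0,-0.0003,0.0034],
    [0,-0.0003,0.0034],
    [0,-0.0003,0.0034],
    [0,-0.0003,0.0034],
  ],
  rotation=[
    [-1.1,0,0],
    [-1.1,0,0],
    [-1.1,0,0],
    [-1.1,0,0],
    [-1.1,0,0],
    [-1.1,0,0],
    [-1.1,0,0],
    [-1.1,0,0],
    [-1.1,0,0],
    [-1.1,0,0],
    [-1.1,0,0],
    [-1.1,0,0],
    [-1.1,0,0],
    [-1.1,0,0],
    [-1.1,0,0],
    [-1.1,0,0],
    [-1.1,0,0],
    [-1.1,0,0],
    [-1.1,0,0],
    [-1.1,0,0],
  ],
  hand=[0,0,0,0,0,0,0,0,0,0,0,0,0,0,0,0,0,0,0,0],
)

```text
time: 19.18
tcp_pos: [0.4399, -0.0999, 0.015]
eef_rot: [2.245, 2.194, 0.003]
ft_force: [2.0, 0.4, -2.9]
finger_gap: 0.104
finger_force: 39.3
```

drive_tool(
  linear=[
    [0,0,0],
    [0,0,0],
    [0,0,0],
  ],
  rotation=[
    [0,0,0],
    [0,0,0],
    [0,0,0],
  ],
  hand=[0,0,0],
)

```text
time: 19.43
tcp_pos: [0.4395, -0.0999, 0.0151]
eef_rot: [2.246, 2.196, 0.0]
ft_force: [0.6, 1.0, -2.2]
finger_gap: 0.105
finger_force: 39.4
```

Run:
```python
from h import *
c=grab('scene')
for p,q,w in pots(c,.039): print(p,q[4],w,depth(c,p).round(3))
save(c,'s5.png',(130,150,400,290),2.8)
```

```text
[507.7  42.8] 209 [-0.7458  1.2712  0.039 ] [[-1.194  1.555 -0.143]]
[291.5  38.4] 87 [-0.6556  0.1218  0.039 ] [[-0.591  0.115  0.069]]
```

View pics/s5.png

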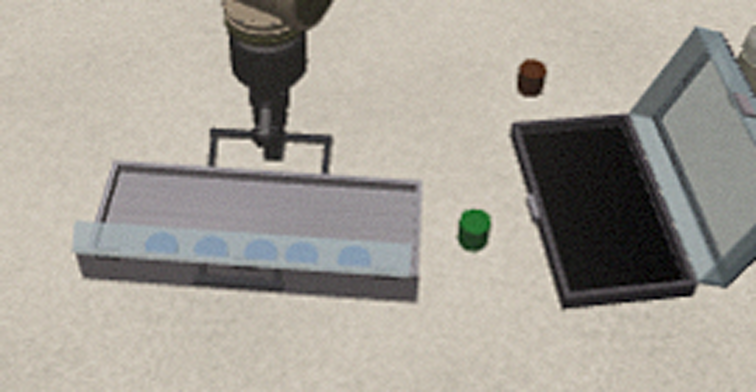

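The tray is flat, and five caps are visible through the clear cover at (160,243) to (355,257). I release the handle and look from above.

drive_tool(
  linear=[
    [0,0,0],
    [0,0,0],
    [0,0,0],
    [0,0,-0.035],
    [0,0,-0.035],
    [0,0,-0.035],
    [-0.027,0.04,-0.01],
    [-0.027,0.04,-0.04],
    [-0.027,0.04,-0.04],
    [0,0,-0.03],
    [0,0,0],
    [0,0,0],
  ],
  rotation=[
    [0,0,0],
    [0,0,0],
    [0,0,0],
    [0,0,0],
    [0,0,0],
    [0,0,0],
    [0,0,0],
    [0,0,0],
    [0,0,0],
    [0,0,0],
    [0,0,0],
    [0,0,0],
  ],
  hand=[0,38,38,38,38,38,38,38,38,38,0,0],
)

```text
time: 20.48
tcp_pos: [0.525, -0.1608, 0.2127]
eef_rot: [2.245, 2.194, 0.001]
ft_force: [-0.4, -0.4, -0.3]
finger_gap: 0.11
finger_force: 0.0
```

Run:
```python
from h import *
s=ctrl.state();print(s['tcp_pos'],s['eef_rot'],s['finger_gap'])
c=grab('wrist')
for p,q,w in pots(c,.038): print(p,q[4],w,depth(c,p).round(3))
save(c,'w6.png')
```

```text
[ 0.52500046 -0.16077134  0.21266143] [2.24476858e+00 2.19438868e+00 8.92604924e-04] 0.10956223623140941
[338.7   8.3] 597 [ 0.5974 -0.0159  0.038 ] [[ 0.597 -0.015  0.037]]
[334.6  61.4] 1089 [ 0.5958 -0.0577  0.038 ] [[ 0.596 -0.057  0.037]]
[330.9 107.5] 967 [ 0.5943 -0.0968  0.038 ] [[ 0.594 -0.096  0.036]]
[326.8 158.8] 852 [ 0.5925 -0.144   0.038 ] [[ 0.592 -0.143  0.037]]
[322.7 206.2] 754 [ 0.5905 -0.1917  0.038 ] [[ 0.59  -0.192  0.037]]
```

View pics/w6.png

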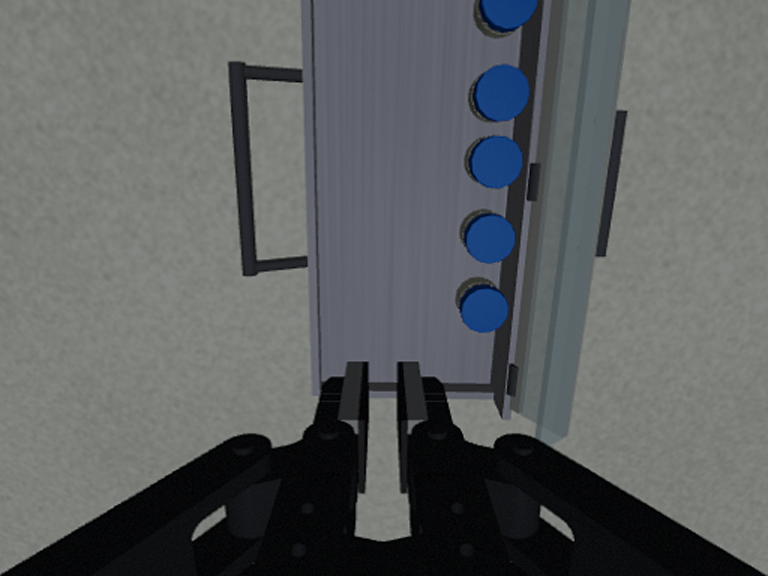

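The row of five caps stands by the fence at (508,10) to (484,310). The cover's dark grab bar lies behind at (623,112) to (602,255).

Run:
```python
from h import *
c=grab('wrist')
print('bar depth',depth(c,[(415,80),(410,115),(405,150),(403,165)]).round(4))
P=lambda l,z:plane(c,np.array(l)/1.5,z).round(4).tolist()
print('handle',P([(238,70),(249,265)],.03),'bar ends@.07',P([(622,112),(602,255)],.07))
print('fence top inner',P([(541,20),(503,400)],.048),'curb',P([(304,20),(313,390)],.018))
print('lip edge',depth(c,[(392,60),(380,180),(410,40),(384,260)]).round(4))
```

```text
bar depth [[ 0.6518 -0.0745  0.0698]
 [ 0.6511 -0.1017  0.0693]
 [ 0.6499 -0.1304  0.0699]
 [ 0.6495 -0.1432  0.0701]]
handle [[0.4403, -0.0407, 0.03], [0.435, -0.159, 0.03]] bar ends@.07 [[0.651, -0.0705, 0.07], [0.6486, -0.1476, 0.07]]
fence top inner [[0.6116, -0.0216, 0.048], [0.6026, -0.2524, 0.048]] curb [[0.4793, -0.0126, 0.018], [0.4691, -0.2582, 0.018]]
lip edge [[ 0.621  -0.0617  0.0975]
 [ 0.6209 -0.1491  0.0957]
 [ 0.6381 -0.0471  0.0844]
 [ 0.6369 -0.227   0.0822]]
```

drive_tool(
  linear=[
    [0.0159,0.041,0],
    [0.0159,0.041,0],
    [0.0159,0.041,0],
    [0.0159,0.041,0],
    [0,0,0],
    [0,0,0],
    [0,0,0.036],
    [0,0,0.036],
    [0,0,0.036],
    [0,0,0.036],
    [0,0,0],
    [0,0,0],
  ],
  rotation=[
    [0,0,0],
    [0,0,0],
    [0,0,0],
    [0,0,0],
    [0,0,1],
    [0,0,0],
    [0,0,0],
    [0,0,0],
    [0,0,0],
    [0,0,0],
    [0,0,0],
    [0,0,0],
  ],
  hand=[0,0,0,0,0,0,0,0,0,0,0,0],
)

```text
time: 21.58
tcp_pos: [0.6799, -0.1041, 0.0669]
eef_rot: [-2.264, -2.173, 0.003]
ft_force: [0.4, -0.3, 1.4]
finger_gap: 0.002
finger_force: 0.0
```

drive_tool(
  linear=[
    [0,-0.004,0],
    [0,-0.004,0],
    [0,-0.004,0],
    [0,-0.004,0],
    [0,-0.004,0],
    [0,-0.004,0],
    [0,-0.003,0],
    [0,-0.003,0],
    [0,-0.003,0],
    [0,-0.003,0],
    [0,-0.003,0],
    [0,-0.003,0],
    [0,-0.003,0],
    [0,-0.003,0],
    [0,0,0],
  ],
  rotation=[
    [0,0,0],
    [0,0,0],
    [0,0,0],
    [0,0,0],
    [0,0,0],
    [0,0,0],
    [0,0,0],
    [0,0,0],
    [0,0,0],
    [0,0,0],
    [0,0,0],
    [0,0,0],
    [0,0,0],
    [0,0,0],
    [0,0,0],
  ],
  hand=[0,0,0,0,0,0,0,0,0,0,0,0,0,0,0],
)

```text
time: 22.83
tcp_pos: [0.6348, -0.1023, 0.07]
eef_rot: [2.262, 2.173, 0.005]
ft_force: [5.0, 0.9, 3.7]
finger_gap: 0.0
finger_force: 2.9
```

Run:
```python
from h import *
c=grab('scene');save(c,'s7.png',(130,150,400,290),2.8)
```

```text
(no output)
```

View pics/s7.png

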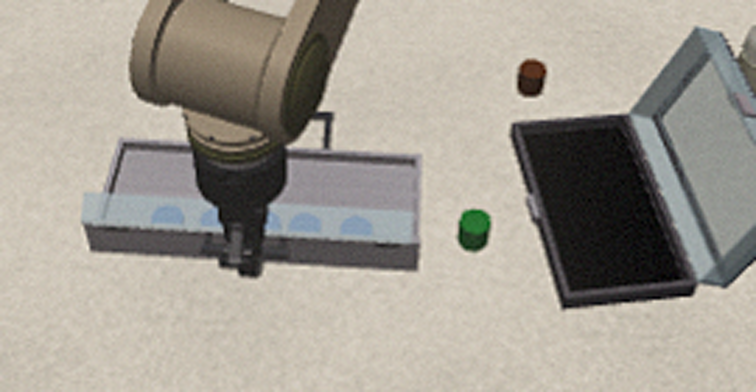

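The push slid the tray towards the robot (rear edge from y=278 to y=250) instead of turning the cover. I back off and look again.

drive_tool(
  linear=[
    [0,0.015,0],
    [0,0.01,0],
    [0,0,-0.04],
    [0,0,-0.04],
    [0,0,-0.04],
    [-0.03,-0.04,-0.03],
    [-0.03,-0.04,0],
    [0,-0.04,0],
    [0,-0.04,0],
    [0,0,0],
  ],
  rotation=[
    [0,0,0],
    [0,0,0],
    [0,0,0],
    [0,0,0],
    [0,0,0],
    [0,0,0],
    [0,0,0],
    [0,0,0],
    [0,0,0],
    [0,0,0],
  ],
  hand=[0,0,0,0,0,0,0,0,0,0],
)

```text
time: 23.72
tcp_pos: [0.5074, -0.1418, 0.2087]
eef_rot: [-2.262, -2.17, 0.005]
ft_force: [1.9, 0.4, -0.0]
finger_gap: 0.005
finger_force: 0.0
```

Run:
```python
from h import *
s=ctrl.state();print(s['tcp_pos'],s['eef_rot'],s['finger_gap'])
c=grab('wrist')
for p,q,w in pots(c,.038): print(p,q[4],w,depth(c,p).round(3))
save(c,'w8.png')
X=cloud(c);g=cv2.cvtColor(c['image'],cv2.COLOR_RGB2GRAY)
m=(X[...,2]>.055)&(X[...,2]<.12)&(g<75)&(X[...,1]>-.2)&(X[...,1]<0)&(X[...,0]>.59)
print('bar',m.sum(),np.median(X[m],0),np.percentile(X[m],[3,97],axis=0))
```

```text
[ 0.50743047 -0.14181806  0.20867355] [-2.26241222 -2.17016647  0.00455212] 0.004853824549874841
[316.7  21.1] 1233 [ 0.5619 -0.0076  0.038 ] [[ 0.562 -0.007  0.037]]
[314.3  83. ] 1060 [ 0.5603 -0.0569  0.038 ] [[ 0.56  -0.057  0.036]]
[312.8 128.1] 955 [ 0.5594 -0.0959  0.038 ] [[ 0.559 -0.096  0.037]]
[311.  178.5] 837 [ 0.5582 -0.1432  0.038 ] [[ 0.558 -0.143  0.037]]
[309.1 224.7] 751 [ 0.5568 -0.1906  0.038 ] [[ 0.557 -0.19   0.037]]
bar 782 [ 0.61570164 -0.10538948  0.06920011] [[ 0.61218081 -0.14541145  0.06749686]
 [ 0.6198682  -0.07052353  0.07119634]]
```

View pics/w8.png

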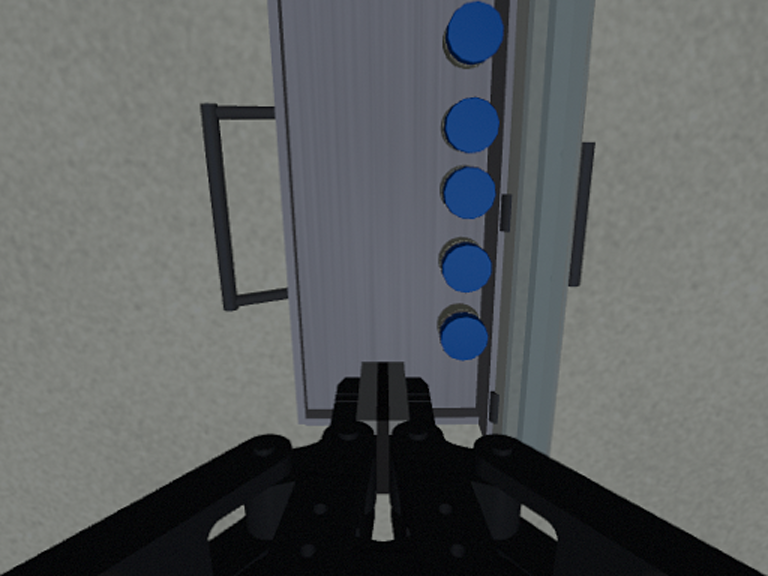

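The bar is still behind at (590,145) to (575,285), with the cover still open. The pots still touch the fence, since both shifted by 35 mm. I'll push higher, on the plate's free edge just above the bar, where the lever arm is twice as long.

drive_tool(
  linear=[
    [0.0108,0.037,0],
    [0.0108,0.037,0],
    [0.0108,0.037,0],
    [0.0108,0.037,0],
    [0,0,0],
    [0,0,0.04],
    [0,0,0.04],
    [0,0,0.038],
    [0,0,0],
    [0,0,0],
  ],
  rotation=[
    [0,0,0],
    [0,0,0],
    [0,0,0],
    [0,0,0],
    [0,0,0],
    [0,0,0],
    [0,0,0],
    [0,0,0],
    [0,0,0],
    [0,0,0],
  ],
  hand=[0,0,0,0,0,0,0,0,0,0],
)

```text
time: 24.6
tcp_pos: [0.6644, -0.1063, 0.0907]
eef_rot: [-2.264, -2.175, 0.002]
ft_force: [0.4, -0.4, 1.2]
finger_gap: -0.0
finger_force: 0.0
```

drive_tool(
  linear=[
    [0,0,0.003],
    [0,-0.009,0],
    [0,-0.009,0],
    [0,-0.009,0],
    [0,-0.006,0],
    [0,-0.002,0],
    [0,-0.002,0],
    [0,-0.002,0],
    [0,-0.002,0],
    [0,-0.002,0],
    [0,-0.002,0],
    [0,-0.002,0],
    [0,-0.002,0],
    [0,-0.002,0],
    [0,-0.002,0],
  ],
  rotation=[
    [0,0,0],
    [0,0,0],
    [0,0,0],
    [0,0,0],
    [0,0,0],
    [0,0,0],
    [0,0,0],
    [0,0,0],
    [0,0,0],
    [0,0,0],
    [0,0,0],
    [0,0,0],
    [0,0,0],
    [0,0,0],
    [0,0,0],
  ],
  hand=[0,0,0,0,0,0,0,0,0,0,0,0,0,0,0],
)

```text
time: 25.85
tcp_pos: [0.6144, -0.1046, 0.0905]
eef_rot: [2.26, 2.171, 0.009]
ft_force: [9.7, 2.3, 12.9]
finger_gap: -0.001
finger_force: 8.0
```

Run:
```python
from h import *
print(ctrl.state()['ft_force'])
c=grab('scene');save(c,'s9.png',(130,150,400,290),2.8)
c=grab('wrist')
for p,q,w in pots(c,.038): print(p,q[4],w,depth(c,p).round(3))
```

```text
[ 9.74102709  2.26286471 12.90862963]
[139.3  58.6] 1525 [ 0.5567 -0.0068  0.038 ] [[ 0.556 -0.006  0.036]]
[149.4 152.4] 1221 [ 0.5554 -0.0562  0.038 ] [[ 0.554 -0.056  0.036]]
[156.5 216.7] 1036 [ 0.5544 -0.095   0.038 ] [[ 0.554 -0.095  0.036]]
[162.6 280.2] 622 [ 0.5525 -0.1387  0.038 ] [[ 0.552 -0.14   0.036]]
```

View pics/s9.png

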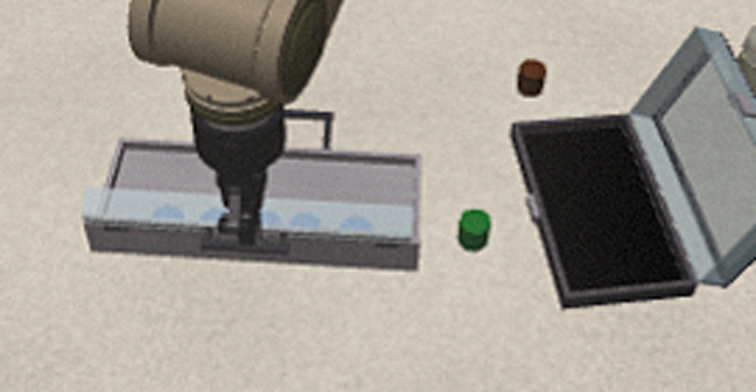

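The push again moved the tray 4 mm, at 10 N. The bar needs lifting rather than pushing. I'll turn the gripper 90° and clamp the 80 mm bar end to end, so it can pivot between the pads while I carry it along its arc.

drive_tool(
  linear=[
    [0,0.01,0],
    [0,0.01,0],
    [0,0,-0.04],
    [0,0,-0.04],
    [0,-0.035,-0.04],
    [0,-0.03,0],
    [0,0,0],
    [0,0,0],
    [0,0,0],
    [0,0,0],
    [0,0,0],
    [0,0,0],
    [0,0,0],
    [0,0,0],
    [0,0,0],
    [0,0,0],
    [0,0,0],
    [0,0,0],
    [0,0,0],
    [0,0,0],
  ],
  rotation=[
    [0,0,0],
    [0,0,0],
    [0,0,0],
    [0,0,0],
    [0,0,0],
    [0,0,0],
    [0,0,7],
    [0,0,7],
    [0,0,7],
    [0,0,7],
    [0,0,7],
    [0,0,7],
    [0,0,7],
    [0,0,7],
    [0,0,7],
    [0,0,7],
    [0,0,7],
    [0,0,7],
    [0,0,6],
    [0,0,0],
  ],
  hand=[0,0,0,0,0,0,100,100,100,100,100,100,100,100,100,100,100,100,100,100],
)

```text
time: 27.62
tcp_pos: [0.5738, -0.1027, 0.1992]
eef_rot: [-3.141, 0.069, 0.001]
ft_force: [0.3, -0.4, -0.4]
finger_gap: 1.003
finger_force: 0.0
```

```bash
cat > bar.py <<'E'
from h import *
s=ctrl.state();print(s['tcp_pos'],s['eef_rot'],s['qpos'].round(2),s['finger_gap'])
T=R.from_rotvec(s['eef_rot']).as_matrix();print('toolx',T[:,0].round(3),'y',T[:,1].round(3))
c=grab('wrist');save(c,'w10.png')
for p,q,w in pots(c,.038): print(p,q[4],w,depth(c,p).round(3))
X=cloud(c);g=cv2.cvtColor(c['image'],cv2.COLOR_RGB2GRAY)
m=((X[...,2]>.05)&(X[...,2]<.12)&(g<75)&(X[...,1]>-.2)&(X[...,1]<0)&(X[...,0]>.585)).astype(np.uint8)
n,l,st,ce=cv2.connectedComponentsWithStats(m)
for i in range(1,n):
    if st[i][4]>150:
        k=l==i;x=X[k];print(st[i],'med',np.median(x,0).round(4),'lo/hi',np.percentile(x,[1,99],axis=0).round(4).tolist())
        v,u=np.nonzero(k);r=cv2.minAreaRect(np.c_[u,v].astype(np.float32));print(plane(c,cv2.boxPoints(r),.066).round(4).tolist())
E
python3 bar.py
```

```text
[ 0.5738003  -0.10269636  0.19922804] [-3.14069333e+00  6.86694994e-02  1.11558839e-03] [-0.38  0.47  1.28 -0.    1.4   1.23] 1.003319715428954
toolx [ 0.999 -0.044 -0.001] y [-0.044 -0.999 -0.   ]
[351.5 197.7] 406 [ 0.5512 -0.192   0.038 ] [[ 0.551 -0.192  0.036]]
[208.5 199.9] 393 [ 0.5548 -0.0573  0.038 ] [[ 0.555 -0.057  0.037]]
[250.1 199.1] 402 [ 0.5539 -0.0965  0.038 ] [[ 0.554 -0.096  0.037]]
[300.6 198.4] 405 [ 0.5525 -0.144   0.038 ] [[ 0.552 -0.144  0.036]]
[156.7 200.6] 402 [ 0.5562 -0.0082  0.038 ] [[ 0.556 -0.007  0.036]]
[ 211  132  102   24 1401] med [ 0.6142 -0.1085  0.0729] lo/hi [[0.6037, -0.1475, 0.0689], [0.6194, -0.0697, 0.0772]]
[[0.6196, -0.0684, 0.066], [0.6179, -0.1493, 0.066], [0.6004, -0.1499, 0.066], [0.6022, -0.0674, 0.066]]
```

View pics/w10.png

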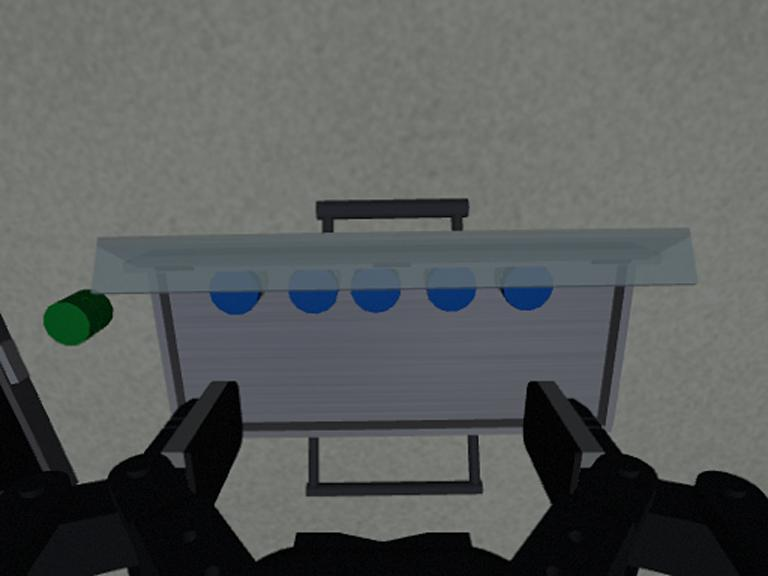

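The bar is at (317–468, 200–218), with overhanging ends. All five pots are still in line against the fence, at (235,292) to (527,288).

Run:
```python
from h import *
c=grab('wrist')
for v in (134,136,138,140,142,144): print(v,np.median(depth(c,[(u,v) for u in range(225,300,4)]),0).round(4))
print('lip top/edges',depth(c,[(100,165),(100,175),(100,185),(100,192),(400,160),(400,185)]).round(4))
print('bar ends',plane(c,[(317/1.5,209/1.5),(468/1.5,208/1.5)],.066).round(4))
v=np.array([[.5512,-.192],[.5548,-.0573],[.5539,-.0965],[.5525,-.144],[.5562,-.0082]]);print(np.polyfit(v[:,1],v[:,0],1))
```

```text
134 [ 0.6181 -0.1083  0.0713]
136 [ 0.6168 -0.1082  0.0725]
138 [ 0.6154 -0.1081  0.0736]
140 [ 0.6138 -0.1081  0.0732]
142 [ 0.6121 -0.1081  0.0731]
144 [ 0.6105 -0.108   0.0718]
lip top/edges [[ 0.6015  0.0155  0.0867]
 [ 0.5947  0.0147  0.091 ]
 [ 0.5878  0.0144  0.0945]
 [ 0.5828  0.0145  0.0963]
 [ 0.5964 -0.2136  0.0852]
 [ 0.5797 -0.2106  0.096 ]]
bar ends [[ 0.6148 -0.0683  0.066 ]
 [ 0.6123 -0.1493  0.066 ]]
[0.02709953 0.55641911]
```

Run:
```python
from h import *
c=grab('wrist')
X=cloud(c);s=ctrl.state();Rm=R.from_rotvec(s['eef_rot']).inv()
for u0,u1 in((100,165),(345,420)):
    sub=X[250:335,u0:u1].reshape(-1,3);t=Rm.apply(sub-s['tcp_pos'])
    k=(abs(t[:,1])<.06)&(t[:,2]<.04)&(t[:,2]>-.1)&(abs(t[:,0])<.03)
    t=t[k];print(len(t),t[:,2].max().round(4),np.percentile(t[:,2],[90,98]).round(4),'front pts',t[t[:,2]>np.percentile(t[:,2],97)].mean(0).round(4), 'xrange',np.percentile(t[:,0],[1,99]).round(4), 'inner y',np.percentile(abs(t[t[:,2]>-.02][:,1]),[1,50,99]).round(4))
```

```text
3791 0.0001 [-0.0091 -0.0035] front pts [-0.0006 -0.044  -0.0027] xrange [-0.012   0.0152] inner y [0.0432 0.0438 0.0569]
4098 0.0002 [-0.0097 -0.0035] front pts [-0.0001  0.0421 -0.0028] xrange [-0.0118  0.0152] inner y [0.0414 0.042  0.0547]
```

drive_tool(
  linear=[
    [0.0228,0.0023,0],
    [0.0227,0.0023,0],
    [0,0,0],
    [0,0,0.035],
    [0,0,0.035],
    [0,0,0.035],
    [0,0,0.0175],
    [0,0,0.0175],
    [0,0,0],
    [0,0,0],
    [0,0,0],
    [0,0,0],
    [0,0,0],
  ],
  rotation=[
    [0,0,0],
    [0,0,0],
    [0,0,-0.8],
    [0,0,0],
    [0,0,0],
    [0,0,0],
    [0,0,0],
    [0,0,0],
    [0,0,0],
    [0,0,0],
    [0,0,0],
    [0,0,0],
    [0,0,0],
  ],
  hand=[100,100,100,100,100,100,100,100,100,60,60,60,60],
  squeeze=30,
)

```text
time: 28.85
tcp_pos: [0.6191, -0.1091, 0.0601]
eef_rot: [3.141, -0.04, 0.0]
ft_force: [-3.5, -0.0, -1.9]
finger_gap: 0.919
finger_force: 38.0
```

```bash
python3 bar.py | head -8
```

```text
[ 0.61912479 -0.10911586  0.06010711] [ 3.14126136e+00 -4.02623972e-02  9.39577214e-06] [-0.36  0.69  1.31 -0.    1.14  1.23] 0.9191979478080504
toolx [ 1.    -0.026  0.   ] y [-0.026 -1.     0.   ]
[235.2 326.2] 112 [ 0.5695 -0.0958  0.038 ] [[ 0.599 -0.099  0.074]]
[312.  325.5] 66 [ 0.5688 -0.1391  0.038 ] [[ 0.597 -0.132  0.072]]
[    0   251   511   133 26736] med [ 0.6204 -0.1069  0.0959] lo/hi [[0.5882, -0.1767, 0.0535], [0.6333, -0.0386, 0.1194]]
[[0.6329, 0.0015, 0.066], [0.6274, -0.2184, 0.066], [0.5524, -0.2358, 0.066], [0.559, 0.0225, 0.066]]
```

The bar is clamped end to end (78 mm opening). I start the arc.

drive_tool(
  linear=[
    [-0.002,0,-0.0038],
    [-0.0024,0,-0.0036],
    [-0.0028,0,-0.0033],
    [-0.0031,0,-0.003],
    [-0.0034,0,-0.0026],
    [-0.0036,0,-0.0023],
    [-0.0039,0,-0.0019],
    [-0.004,0,-0.0015],
    [-0.0042,0,-0.001],
    [-0.0042,0,-0.0006],
    [0,0,0],
  ],
  rotation=[
    [0,0,0],
    [0,0,0],
    [0,0,0],
    [0,0,0],
    [0,0,0],
    [0,0,0],
    [0,0,0],
    [0,0,0],
    [0,0,0],
    [0,0,0],
    [0,0,0],
  ],
  hand=[60,60,60,60,60,60,60,60,60,60,60],
)

```text
time: 29.82
tcp_pos: [0.5846, -0.1082, 0.0829]
eef_rot: [-3.141, 0.041, 0.002]
ft_force: [-0.8, 0.2, -6.5]
finger_gap: 0.919
finger_force: 38.4
```

Run:
```python
from h import *
s=ctrl.state();print(s['tcp_pos'],s['ft_force'],s['finger_gap'],s['finger_force'])
c=grab('scene')
for p,q,w in pots(c,.038): print(p,q[4],w,depth(c,p).round(3))
for v in range(205,250,3): print(v, depth(c,[(180,v),(275,v)]).round(3)[:,[0,2]].tolist())
```

```text
[ 0.58463819 -0.10819775  0.08290163] [-0.82776407  0.21261135 -6.49157049] 0.919161262756462 38.431971073150635
[507.7  42.8] 212 [-0.7482  1.2727  0.038 ] [[-1.184  1.548 -0.139]]
[291.5  38.3] 85 [-0.6591  0.122   0.038 ] [[-0.591  0.115  0.069]]
205 [[0.546, 0.112], [0.439, 0.007]]
208 [[0.554, 0.109], [0.547, 0.114]]
211 [[0.563, 0.107], [0.553, 0.11]]
214 [[0.567, 0.1], [0.566, 0.113]]
217 [[0.561, 0.081], [0.572, 0.107]]
220 [[0.553, 0.059], [0.572, 0.096]]
223 [[0.554, 0.048], [0.564, 0.074]]
226 [[0.557, 0.038], [0.56, 0.056]]
229 [[0.558, 0.026], [0.562, 0.046]]
232 [[0.548, -0.001], [0.563, 0.035]]
235 [[0.557, -0.002], [0.565, 0.024]]
238 [[0.569, -0.001], [0.556, -0.001]]
241 [[0.578, -0.002], [0.567, -0.0]]
244 [[0.589, -0.001], [0.576, -0.003]]
247 [[0.598, -0.004], [0.584, -0.005]]
```

```bash
cat > tray.py <<'E'
from h import *
s=ctrl.state();print(s['tcp_pos'].round(4),s['ft_force'].round(1))
for n in('scene','side'):
    c=grab(n);X=cloud(c);g=cv2.cvtColor(c['image'],cv2.COLOR_RGB2GRAY)
    m=(X[...,2]>.018)&(X[...,2]<.05)&(g<75)&(X[...,1]>-.2)&(X[...,1]<0)&(X[...,0]>.36)&(X[...,0]<.48)
    print(n,'handle',m.sum(),np.median(X[m],0).round(4),np.percentile(X[m],[2,98],axis=0).round(3).tolist())
    # fence outer face: columns
    m=(X[...,2]>.012)&(X[...,2]<.04)&(X[...,1]>-.25)&(X[...,1]<.04)&(X[...,0]>.53)&(X[...,0]<.66)
    for y in(-.23,-.17,-.05,0.02):
        k=m&(abs(X[...,1]-y)<.01);print(' y',y,k.sum(),np.percentile(X[k][:,0],[10,50,90]).round(4) if k.sum() else '')
E
python3 tray.py
python3 - <<'E'
from h import *
c=grab('wrist')
h=cv2.cvtColor(c['image'],cv2.COLOR_RGB2HSV);m=cv2.inRange(h,(95,60,40),(125,255,255))
for p,q in blobs(m,60): print(p,q,plane(c,p,.038).round(3))
save(c,'w11.png')
E
```

```text
[ 0.5848 -0.1082  0.0827] [-0.6 -0.2 -7.1]
scene handle 47 [ 0.3848 -0.0562  0.0257] [[0.381, -0.09, 0.019], [0.405, -0.04, 0.029]]
 y -0.23 38 [0.5553 0.5578 0.5595]
 y -0.17 35 [0.5581 0.5589 0.5607]
 y -0.05 39 [0.5605 0.5622 0.5642]
 y 0.02 35 [0.5623 0.5645 0.5655]
side handle 57 [ 0.3808 -0.0943  0.0251] [[0.376, -0.165, 0.018], [0.399, -0.038, 0.03]]
 y -0.23 3 [0.5477 0.5478 0.5485]
 y -0.17 3 [0.5318 0.5342 0.5468]
 y -0.05 14 [0.5331 0.546  0.5546]
 y 0.02 40 [0.5346 0.5446 0.5562]
[ 72.2 313.9] [ 62 312  25   6 107] [[0.528 0.012 0.038]]
[163.7 318.6] [157 312  12  13 109] [[ 0.524 -0.047  0.038]]
[190.3 318.3] [183 313  17  12 186] [[ 0.524 -0.064  0.038]]
[237.3 318.4] [211 313  54  12 626] [[ 0.523 -0.094  0.038]]
[309.5 318.3] [291 312  37  13 443] [[ 0.522 -0.141  0.038]]
```

drive_tool(
  linear=[
    [0,0,0.002],
    [0,0,0.002],
    [0,0,0.002],
    [0,0,0],
    [0,0,0],
    [0,0,0],
  ],
  rotation=[
    [0,0,0],
    [0,0,0],
    [0,0,0],
    [0,0,0],
    [0,0,0],
    [0,0,0],
  ],
  hand=[60,60,60,100,100,100],
)

```text
time: 30.52
tcp_pos: [0.5859, -0.1083, 0.0774]
eef_rot: [3.141, -0.041, 0.001]
ft_force: [1.1, -0.2, -0.9]
finger_gap: 1.001
finger_force: 0.6
```

```bash
python3 tray.py
python3 - <<'E'
from h import *
c=grab('scene')
for v in range(205,236,3): print(v, depth(c,[(180,v),(275,v)]).round(3)[:,[0,2]].tolist())
E
```

```text
[ 0.5859 -0.1083  0.0774] [ 1.1 -0.2 -0.9]
scene handle 49 [ 0.3871 -0.059   0.0322] [[0.382, -0.09, 0.021], [0.409, -0.041, 0.036]]
 y -0.23 41 [0.558  0.5593 0.5605]
 y -0.17 43 [0.559  0.56   0.5618]
 y -0.05 50 [0.5621 0.5636 0.5649]
 y 0.02 42 [0.5641 0.5653 0.5667]
side handle 61 [ 0.3826 -0.0931  0.0314] [[0.378, -0.162, 0.019], [0.405, -0.038, 0.038]]
 y -0.23 6 [0.5484 0.5497 0.5508]
 y -0.17 17 [0.5303 0.5389 0.553 ]
 y -0.05 40 [0.5323 0.5433 0.5556]
 y 0.02 18 [0.5401 0.557  0.5588]
205 [[0.45, 0.004], [0.435, 0.003]]
208 [[0.462, 0.005], [0.45, 0.007]]
211 [[0.554, 0.097], [0.46, 0.005]]
214 [[0.56, 0.092], [0.555, 0.1]]
217 [[0.568, 0.089], [0.56, 0.094]]
220 [[0.572, 0.081], [0.569, 0.093]]
223 [[0.564, 0.059], [0.577, 0.09]]
226 [[0.558, 0.039], [0.576, 0.076]]
229 [[0.56, 0.029], [0.569, 0.055]]
232 [[0.56, 0.015], [0.565, 0.037]]
235 [[0.558, -0.002], [0.565, 0.023]]
```

The tray is flat again, and the cover is at about 1.97 rad. The open fingers now straddle the bar, with their front edges just behind the plate's free edge, so I push the plate there.

drive_tool(
  linear=[
    [-0.002,0,-0.001],
    [-0.002,0,-0.001],
    [-0.002,0,-0.001],
    [-0.002,0,-0.001],
    [-0.002,0,0],
    [-0.002,0,0],
    [-0.002,0,0],
    [-0.002,0,0],
    [-0.002,0,0],
    [-0.002,0,0],
    [0,0,0],
  ],
  rotation=[
    [0,0,0],
    [0,0,0],
    [0,0,0],
    [0,0,0],
    [0,0,0],
    [0,0,0],
    [0,0,0],
    [0,0,0],
    [0,0,0],
    [0,0,0],
    [0,0,0],
  ],
  hand=[100,100,100,100,100,100,100,100,100,100,100],
)

```text
time: 31.58
tcp_pos: [0.5653, -0.1078, 0.0809]
eef_rot: [-3.141, 0.041, 0.001]
ft_force: [1.4, -0.4, 0.8]
finger_gap: 1.0
finger_force: 0.2
```

```bash
python3 tray.py
python3 - <<'E'
from h import *
c=grab('scene')
for v in range(199,236,3): print(v, depth(c,[(180,v),(275,v)]).round(3)[:,[0,2]].tolist())
E
```

```text
[ 0.5653 -0.1078  0.0809] [ 1.4 -0.4  0.8]
scene handle 46 [ 0.3878 -0.056   0.0321] [[0.382, -0.086, 0.021], [0.409, -0.041, 0.036]]
 y -0.23 42 [0.5579 0.5586 0.5602]
 y -0.17 44 [0.559  0.5606 0.5617]
 y -0.05 46 [0.5619 0.5636 0.5647]
 y 0.02 39 [0.5641 0.5653 0.5665]
side handle 62 [ 0.3832 -0.087   0.0314] [[0.378, -0.161, 0.019], [0.408, -0.038, 0.038]]
 y -0.23 0 
 y -0.17 7 [0.5325 0.5341 0.5399]
 y -0.05 24 [0.5321 0.537  0.5447]
 y 0.02 19 [0.537  0.5559 0.5588]
199 [[0.424, 0.003], [0.406, -0.001]]
202 [[0.44, 0.006], [0.429, 0.01]]
205 [[0.523, 0.086], [0.437, 0.006]]
208 [[0.536, 0.089], [0.447, 0.003]]
211 [[0.55, 0.092], [0.533, 0.087]]
214 [[0.552, 0.083], [0.544, 0.087]]
217 [[0.554, 0.073], [0.557, 0.091]]
220 [[0.557, 0.063], [0.561, 0.083]]
223 [[0.559, 0.053], [0.562, 0.071]]
226 [[0.558, 0.039], [0.566, 0.065]]
229 [[0.56, 0.029], [0.569, 0.055]]
232 [[0.56, 0.015], [0.566, 0.039]]
235 [[0.558, -0.002], [0.566, 0.026]]
```

The cover turns at 1.4 N and the tray stays put. I continue over the top and down.

drive_tool(
  linear=[
    [-0.003,0,-0.0005],
    [-0.003,0,-0.0005],
    [-0.003,0,-0.0005],
    [-0.003,0,0.001],
    [-0.003,0,0.001],
    [-0.0035,0,0.0023],
    [-0.0035,0,0.0023],
    [-0.0025,0,0.003],
    [-0.0025,0,0.003],
    [-0.002,0,0.004],
    [-0.002,0,0.004],
    [0,0,0],
  ],
  rotation=[
    [0,0,0],
    [0,0,0],
    [0,0,0],
    [0,0,0],
    [0,0,0],
    [0,0,0],
    [0,0,0],
    [0,0,0],
    [0,0,0],
    [0,0,0],
    [0,0,0],
    [0,0,0],
  ],
  hand=[100,100,100,100,100,100,100,100,100,100,100,100],
)

```text
time: 32.73
tcp_pos: [0.534, -0.1068, 0.0609]
eef_rot: [-3.141, 0.041, 0.003]
ft_force: [0.2, -0.4, -0.7]
finger_gap: 0.997
finger_force: 0.0
```

```bash
python3 tray.py
python3 - <<'E'
from h import *
c=grab('scene')
for v in range(202,232,3): print(v, depth(c,[(180,v),(275,v)]).round(3)[:,[0,2]].tolist())
h=cv2.cvtColor(c['image'],cv2.COLOR_RGB2HSV);m=cv2.inRange(h,(98,60,40),(125,255,255))
for p,q in blobs(m,25): print(p,q[4],plane(c,p,.038).round(3))
E
```

```text
[ 0.534  -0.1068  0.0609] [ 0.2 -0.4 -0.7]
scene handle 38 [ 0.3872 -0.0575  0.0328] [[0.381, -0.082, 0.028], [0.398, -0.041, 0.036]]
 y -0.23 43 [0.5573 0.5589 0.5607]
 y -0.17 40 [0.5591 0.5605 0.562 ]
 y -0.05 45 [0.5618 0.5634 0.5646]
 y 0.02 41 [0.5636 0.5654 0.5669]
side handle 62 [ 0.3831 -0.0946  0.0306] [[0.377, -0.162, 0.019], [0.409, -0.037, 0.036]]
 y -0.23 0 
 y -0.17 0 
 y -0.05 0 
 y 0.02 8 [0.5407 0.5568 0.5586]
202 [[0.436, 0.002], [0.43, 0.011]]
205 [[0.451, 0.006], [0.435, 0.003]]
208 [[0.462, 0.005], [0.448, 0.005]]
211 [[0.523, 0.062], [0.462, 0.006]]
214 [[0.531, 0.058], [0.523, 0.063]]
217 [[0.539, 0.055], [0.533, 0.062]]
220 [[0.548, 0.053], [0.541, 0.059]]
223 [[0.558, 0.052], [0.547, 0.054]]
226 [[0.558, 0.039], [0.557, 0.053]]
229 [[0.561, 0.029], [0.562, 0.047]]
[507.6  42.6] 221 [[-0.751  1.273  0.038]]
[295.3  38.8] 171 [[-0.655  0.141  0.038]]
[191.8 218.6] 29 [[ 0.529 -0.19   0.038]]
[208.7 219.7] 29 [[ 0.531 -0.143  0.038]]
[225.9 220.5] 28 [[ 0.532 -0.095  0.038]]
[239.6 221.3] 27 [[ 0.533 -0.057  0.038]]
[257.8 222.3] 28 [[ 0.534 -0.006  0.038]]
```

drive_tool(
  linear=[
    [0,0,0.002],
    [0,0,0.002],
    [0,0,0.002],
    [0,0,0.001],
    [0,0,0],
  ],
  rotation=[
    [0,0,0],
    [0,0,0],
    [0,0,0],
    [0,0,0],
    [0,0,0],
  ],
  hand=[100,100,100,100,100],
)

```text
time: 33.3
tcp_pos: [0.5347, -0.1069, 0.0546]
eef_rot: [-3.141, 0.041, 0.001]
ft_force: [-0.4, 0.7, -0.4]
finger_gap: 0.998
finger_force: 0.0
```

drive_tool(
  linear=[
    [0,0,0.001],
    [0,0,0.001],
    [0,0,0.001],
    [0,0,0],
  ],
  rotation=[
    [0,0,0],
    [0,0,0],
    [0,0,0],
    [0,0,0],
  ],
  hand=[100,100,100,100],
)

```text
time: 33.63
tcp_pos: [0.5347, -0.1069, 0.0517]
eef_rot: [-3.141, 0.041, 0.0]
ft_force: [-1.0, 0.2, 0.2]
finger_gap: 0.999
finger_force: 0.0
```

Run:
```python
from h import *
c=grab('scene')
for v in range(205,229,3): print(v, depth(c,[(180,v),(275,v)]).round(3)[:,[0,2]].tolist())
```

```text
205 [[0.451, 0.005], [0.439, 0.008]]
208 [[0.463, 0.005], [0.448, 0.005]]
211 [[0.517, 0.054], [0.461, 0.005]]
214 [[0.525, 0.051], [0.469, 0.001]]
217 [[0.535, 0.05], [0.527, 0.055]]
220 [[0.548, 0.052], [0.535, 0.052]]
223 [[0.555, 0.048], [0.547, 0.054]]
226 [[0.559, 0.04], [0.557, 0.053]]
```

drive_tool(
  linear=[
    [0,0,0.001],
    [0,0,0.001],
    [0,0,0],
  ],
  rotation=[
    [0,0,0],
    [0,0,0],
    [0,0,0],
  ],
  hand=[100,100,100],
)

```text
time: 33.93
tcp_pos: [0.5349, -0.107, 0.0508]
eef_rot: [3.141, -0.041, 0.001]
ft_force: [-2.9, 1.1, 10.0]
finger_gap: 1.002
finger_force: 5.0
```

10 N on the stop, so the cover is shut. Now to the carrier lid: I rise, align and travel over behind it.

drive_tool(
  linear=[
    [0,0,-0.02],
    [0,0,-0.04],
    [0,0,-0.04],
    [0,0,-0.04],
    [0,0,-0.02],
    [0,0,0],
    [0,0,0],
    [0.0009,-0.0403,0],
    [0.0009,-0.0403,0],
    [0.0009,-0.0403,0],
    [0.0009,-0.0403,0],
    [0.0009,-0.0403,0],
    [0.0009,-0.0403,0],
    [0.0009,-0.0403,0],
    [0.0009,-0.0403,0],
    [0.0009,-0.0403,0],
    [0.0009,-0.0403,0],
    [0.0009,-0.0403,0],
    [0.0009,-0.0403,0],
    [0.0009,-0.0403,0],
  ],
  rotation=[
    [0,0,0],
    [0,0,0],
    [0,0,0],
    [0,0,0],
    [0,0,0],
    [0,0,-4.2],
    [0,0,-4.3],
    [0,0,0],
    [0,0,0],
    [0,0,0],
    [0,0,0],
    [0,0,0],
    [0,0,0],
    [0,0,0],
    [0,0,0],
    [0,0,0],
    [0,0,0],
    [0,0,0],
    [0,0,0],
    [0,0,0],
  ],
  hand=[100,100,100,100,100,0,0,0,0,0,0,0,0,0,0,0,0,0,0,0],
)

```text
time: 35.6
tcp_pos: [0.4819, 0.4165, 0.2098]
eef_rot: [-3.136, -0.192, -0.0]
ft_force: [0.5, 0.5, 0.9]
finger_gap: 0.002
finger_force: 0.0
```

Run:
```python
from h import *
s=ctrl.state();print(s['tcp_pos'].round(4),s['eef_rot'].round(3),s['qpos'].round(2),s['finger_gap'])
c=grab('scene')
h=cv2.cvtColor(c['image'],cv2.COLOR_RGB2HSV);m=cv2.inRange(h,(98,60,40),(125,255,255))
for p,q in blobs(m,25): print(p,q,plane(c,p,.038).round(3))
X=cloud(c)
for v in range(205,229,3): print(v, X[v,(180,225,275)].round(3)[:,[0,2]].tolist())
w=grab('wrist');Y=cloud(w)
# lid outer region: slice at mid length
for nm,Z in(('scene',X),('wrist',Y)):
    a=np.deg2rad(7);d=Z-np.array([.496,.306,.02]);cx=d[...,0]*np.cos(a)+d[...,1]*np.sin(a);cy=-d[...,0]*np.sin(a)+d[...,1]*np.cos(a)
    k=(abs(cx)<.012)&(abs(cy)<.13)&(d[...,2]>-.03)&(d[...,2]<.16)
    q=np.c_[cy[k],d[...,2][k]]
    for lo in np.arange(0,.15,.02):
        b=q[(q[:,1]>=lo)&(q[:,1]<lo+.02)]
        if len(b): print(nm,lo.round(2),len(b),b[:,0].min().round(3),np.median(b[:,0]).round(3),b[:,0].max().round(3))
save(c,'s12.png',(100,130,456,290),2.2)
```

```text
[0.4819 0.4165 0.2098] [-3.136 -0.192 -0.   ] [0.53 0.56 1.09 0.   1.49 1.98] 0.001816513312147309
[507.5  42.6] [500  22  12  35 223] [[-0.751  1.273  0.038]]
[309.8  39. ] [288  32  47  15 474] [[-0.659  0.213  0.038]]
[191.7 218.6] [187 217  10   4  32] [[ 0.529 -0.191  0.038]]
[208.5 219.7] [204 218  10   4  32] [[ 0.531 -0.143  0.038]]
[232.5 221. ] [228 219  10   4  29] [[ 0.532 -0.076  0.038]]
[244.7 221.7] [240 220  10   4  31] [[ 0.533 -0.042  0.038]]
[257.7 222.4] [253 221  10   4  31] [[ 0.534 -0.006  0.038]]
205 [[0.452, 0.006], [0.444, 0.005], [0.439, 0.007]]
208 [[0.464, 0.007], [0.458, 0.007], [0.447, 0.003]]
211 [[0.516, 0.053], [0.527, 0.073], [0.462, 0.006]]
214 [[0.523, 0.048], [0.52, 0.052], [0.473, 0.005]]
217 [[0.535, 0.049], [0.53, 0.051], [0.525, 0.053]]
220 [[0.546, 0.05], [0.542, 0.052], [0.534, 0.051]]
223 [[0.556, 0.049], [0.552, 0.052], [0.546, 0.053]]
226 [[0.562, 0.045], [0.558, 0.047], [0.557, 0.053]]
scene 0.0 58 -0.13 0.034 0.042
scene 0.02 42 0.039 0.045 0.051
scene 0.04 38 0.048 0.052 0.055
scene 0.06 45 0.053 0.058 0.064
scene 0.08 17 0.063 0.064 0.066
scene 0.1 29 0.052 0.07 0.079
scene 0.12 38 0.044 0.052 0.062
wrist 0.0 95 -0.127 0.003 0.006
wrist 0.1 1202 0.047 0.07 0.081
wrist 0.12 688 0.047 0.055 0.064
```

Numbers only: the five caps are all on one line under the cover. Two of them were shifted along the fence, at y -0.076 and -0.042. Now I push the lid over.

drive_tool(
  linear=[
    [0,0,0.031],
    [0,0,0.031],
    [0,0,0.031],
    [0,0,0],
    [0,0.0073,-0.0018],
    [0,0.0073,-0.0018],
    [0,0.0073,-0.0018],
    [0,0.0073,-0.0018],
    [0,0.0066,-0.0039],
    [0,0.0066,-0.0039],
    [0,0.0066,-0.0039],
    [0,0.0073,-0.0025],
    [0,0.0073,-0.0025],
    [0,0.0073,-0.0025],
    [0,0.0076,-0.001],
    [0,0.0076,-0.001],
    [0,0.0076,-0.001],
    [0,0.0076,0.0005],
    [0,0.0076,0.0005],
    [0,0.0076,0.0005],
  ],
  rotation=[
    [0,0,0],
    [0,0,0],
    [0,0,0],
    [0,0,0],
    [0,0,0],
    [0,0,0],
    [0,0,0],
    [0,0,0],
    [0,0,0],
    [0,0,0],
    [0,0,0],
    [0,0,0],
    [0,0,0],
    [0,0,0],
    [0,0,0],
    [0,0,0],
    [0,0,0],
    [0,0,0],
    [0,0,0],
    [0,0,0],
  ],
  hand=[0,0,0,0,0,0,0,0,0,0,0,0,0,0,0,0,0,0,0,0],
)

```text
time: 37.37
tcp_pos: [0.4968, 0.298, 0.1447]
eef_rot: [3.136, 0.192, -0.0]
ft_force: [-0.2, 0.7, 0.1]
finger_gap: -0.004
finger_force: 0.7
```

```bash
cat > lid.py <<'E'
from h import *
s=ctrl.state();print(s['tcp_pos'].round(4),s['ft_force'].round(1))
for n in('scene','side'):
    c=grab(n)
    Z=cloud(c);a=np.deg2rad(7);d=Z-np.array([.496,.306,.02]);cx=d[...,0]*np.cos(a)+d[...,1]*np.sin(a);cy=-d[...,0]*np.sin(a)+d[...,1]*np.cos(a)
    for x0 in(-.09,.08):
        k=(abs(cx-x0)<.012)&(abs(cy)<.16)&(d[...,2]>.005)&(d[...,2]<.16)
        for lo in np.arange(-.15,.1,.025):
            b=d[...,2][k&(cy>=lo)&(cy<lo+.025)]
            if len(b)>3: print(n,x0,lo.round(3),len(b),b.min().round(3),np.median(b).round(3),b.max().round(3))
E
python3 lid.py
```

```text
[0.4968 0.298  0.1447] [-0.2  0.7  0.1]
scene -0.09 -0.075 28 0.118 0.122 0.127
scene -0.09 -0.05 44 0.122 0.128 0.134
scene 0.08 -0.075 17 0.116 0.12 0.123
scene 0.08 -0.05 90 0.119 0.127 0.134
scene 0.08 -0.025 10 0.13 0.133 0.136
side -0.09 -0.075 14 0.117 0.121 0.124
side -0.09 -0.05 47 0.111 0.127 0.135
side -0.09 -0.025 163 0.056 0.097 0.133
side -0.09 -0.0 142 0.013 0.044 0.074
side -0.09 0.025 13 0.014 0.022 0.025
side 0.08 -0.075 8 0.118 0.122 0.125
side 0.08 -0.05 27 0.123 0.129 0.135
side 0.08 -0.025 150 0.073 0.108 0.136
side 0.08 -0.0 145 0.024 0.056 0.092
side 0.08 0.025 41 0.013 0.023 0.032
```

drive_tool(
  linear=[
    [0,0.0074,0.0021],
    [0,0.0074,0.0021],
    [0,0.0074,0.0021],
    [0,0.0068,0.0035],
    [0,0.0068,0.0035],
    [0,0.0068,0.0035],
    [0,0.006,0.0048],
    [0,0.006,0.0048],
    [0,0.006,0.0048],
    [0,0.0049,0.0059],
    [0,0.0049,0.0059],
    [0,0.0049,0.0059],
    [0,0.0029,0.005],
    [0,0.0029,0.005],
    [0,0.0029,0.005],
    [0,0,0],
  ],
  rotation=[
    [0,0,0],
    [0,0,0],
    [0,0,0],
    [0,0,0],
    [0,0,0],
    [0,0,0],
    [0,0,0],
    [0,0,0],
    [0,0,0],
    [0,0,0],
    [0,0,0],
    [0,0,0],
    [0,0,0],
    [0,0,0],
    [0,0,0],
    [0,0,0],
  ],
  hand=[0,0,0,0,0,0,0,0,0,0,0,0,0,0,0,0],
)

```text
time: 38.8
tcp_pos: [0.5065, 0.215, 0.0797]
eef_rot: [3.136, 0.191, -0.003]
ft_force: [-0.1, 0.3, -0.2]
finger_gap: 0.004
finger_force: 0.0
```

drive_tool(
  linear=[
    [0,0.001,0.003],
    [0,0.001,0.003],
    [0,0.001,0.003],
    [0,0,0],
  ],
  rotation=[
    [0,0,0],
    [0,0,0],
    [0,0,0],
    [0,0,0],
  ],
  hand=[0,0,0,0],
)

```text
time: 39.13
tcp_pos: [0.5072, 0.2124, 0.0714]
eef_rot: [3.136, 0.192, -0.001]
ft_force: [0.7, -0.7, -0.0]
finger_gap: 0.001
finger_force: 0.0
```

```bash
python3 lid.py
```

```text
[0.5072 0.2124 0.0714] [ 0.7 -0.7 -0. ]
scene -0.09 -0.15 35 0.009 0.028 0.044
scene -0.09 -0.125 4 0.039 0.041 0.042
scene 0.08 -0.15 50 0.006 0.028 0.043
scene 0.08 -0.125 65 0.036 0.04 0.044
scene 0.08 -0.1 64 0.034 0.038 0.041
scene 0.08 -0.075 67 0.034 0.037 0.042
scene 0.08 -0.05 63 0.034 0.037 0.04
scene 0.08 -0.025 64 0.032 0.036 0.041
scene 0.08 -0.0 15 0.033 0.035 0.038
side -0.09 -0.15 15 0.035 0.041 0.046
side -0.09 -0.125 45 0.033 0.04 0.044
side -0.09 -0.1 48 0.034 0.039 0.044
side -0.09 -0.075 53 0.032 0.038 0.044
side -0.09 -0.05 50 0.029 0.037 0.042
side -0.09 -0.025 95 0.006 0.033 0.041
side 0.08 -0.125 46 0.036 0.041 0.05
side 0.08 -0.1 45 0.035 0.039 0.046
side 0.08 -0.075 52 0.033 0.038 0.044
side 0.08 -0.05 45 0.033 0.038 0.044
side 0.08 -0.025 60 0.009 0.036 0.041
side 0.08 -0.0 48 0.005 0.024 0.04
```

drive_tool(
  linear=[
    [0,0,0.002],
    [0,0,0.001],
    [0,0,0.001],
    [0,0,0],
  ],
  rotation=[
    [0,0,0],
    [0,0,0],
    [0,0,0],
    [0,0,0],
  ],
  hand=[0,0,0,0],
)

```text
time: 39.57
tcp_pos: [0.5073, 0.2125, 0.0677]
eef_rot: [-3.136, -0.192, 0.0]
ft_force: [1.2, -1.1, -0.4]
finger_gap: -0.001
finger_force: 0.0
```

drive_tool(
  linear=[
    [0,0,0.001],
    [0,0,0.001],
    [0,0,0.001],
    [0,0,0],
  ],
  rotation=[
    [0,0,0],
    [0,0,0],
    [0,0,0],
    [0,0,0],
  ],
  hand=[0,0,0,0],
)

```text
time: 39.9
tcp_pos: [0.5074, 0.2125, 0.0655]
eef_rot: [3.136, 0.192, 0.001]
ft_force: [-1.5, -1.7, 6.4]
finger_gap: -0.002
finger_force: 3.6
```

drive_tool(
  linear=[
    [0,0,0.001],
    [0,0,0],
    [0,0,-0.04],
    [0,0,-0.04],
    [0,0,-0.04],
    [0,0,-0.035],
    [0,0.04,0],
    [0,0.04,0],
    [0,0.04,0],
    [0,0.04,0],
    [0,0.04,0],
    [0,0.04,0],
    [-0.02,0.04,0],
    [-0.02,0.02,0],
    [0,0,0],
    [0,0,0],
  ],
  rotation=[
    [0,0,0],
    [0,0,0],
    [0,0,0],
    [0,0,0],
    [0,0,0],
    [0,0,0],
    [0,0,0],
    [0,0,0],
    [0,0,0],
    [0,0,0],
    [0,0,0],
    [0,0,0],
    [0,0,0],
    [0,0,0],
    [0,0,0],
    [0,0,0],
  ],
  hand=[0,0,0,0,0,0,0,0,0,0,0,0,0,0,0,0],
)

```text
time: 41.23
tcp_pos: [0.5048, -0.0882, 0.2188]
eef_rot: [-3.136, -0.188, 0.0]
ft_force: [0.4, -0.5, -0.1]
finger_gap: -0.004
finger_force: 0.0
```

```bash
python3 - <<'E'
from h import *
s=ctrl.state();print(s['tcp_pos'].round(4))
c=grab('wrist');save(c,'w13.png')
h=cv2.cvtColor(c['image'],cv2.COLOR_RGB2HSV);m=cv2.inRange(h,(98,50,40),(125,255,255))
for p,q in blobs(m,60): print(p,q,plane(c,p,.038).round(4))
E
python3 lid.py | grep scene
```

```text
[ 0.5048 -0.0882  0.2188]
[174.9 130.2] [158 116  35  30 810] [[ 0.5374 -0.007   0.038 ]]
[229.3 137.8] [ 197  122   67   33 1496] [[ 0.5364 -0.0587  0.038 ]]
[315.8 150.5] [300 137  34  29 742] [[ 0.5343 -0.1423  0.038 ]]
[363.6 157.7] [347 145  35  28 767] [[ 0.5331 -0.1897  0.038 ]]
[284.9 167.7] [266 164  41   8  82] [[ 0.514  -0.1153  0.038 ]]
scene -0.09 -0.15 36 0.008 0.032 0.036
scene -0.09 -0.125 48 0.03 0.034 0.037
scene -0.09 -0.1 50 0.029 0.033 0.037
scene -0.09 -0.075 48 0.03 0.033 0.037
scene -0.09 -0.05 49 0.03 0.033 0.037
scene -0.09 -0.025 41 0.031 0.034 0.038
scene 0.08 -0.15 43 0.006 0.028 0.037
scene 0.08 -0.125 68 0.03 0.033 0.036
scene 0.08 -0.1 67 0.03 0.034 0.036
scene 0.08 -0.075 63 0.028 0.033 0.037
scene 0.08 -0.05 64 0.031 0.035 0.037
scene 0.08 -0.025 65 0.031 0.035 0.038
scene 0.08 -0.0 11 0.032 0.035 0.037
```

View pics/w13.png

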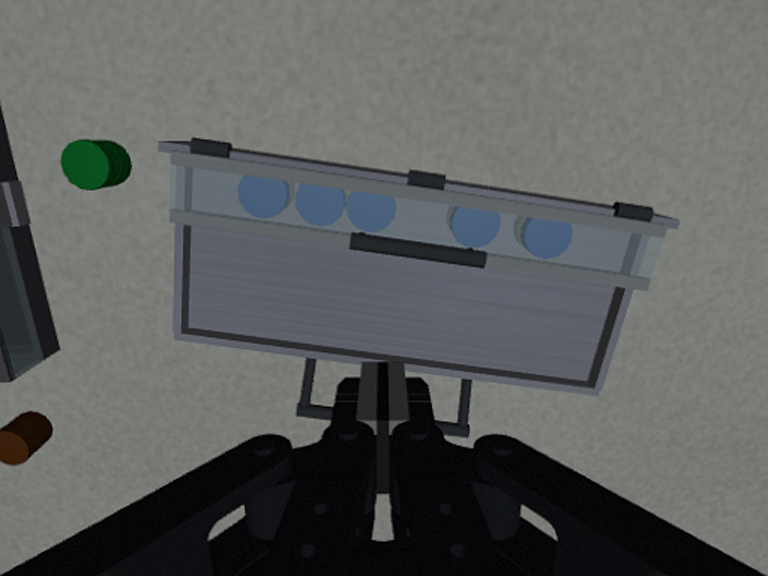

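The picture shows the five pots upright at (263,193), (320,201), (371,208), (475,222) and (546,235), in one line against the fence under the shut cover. The depth readings show the carrier lid level, and no step came near the racks or the bottle. I hand in.

```bash
python3 -c "
from bench import ctrl
print(ctrl.finish_job())"
```

```text
the job is handed in; nothing more can be done
None
```

I handed the job in at about 41 s with all five pots in one row against the fence, the tray flat, and the cover and carrier lid shut by my camera and depth checks; no verdict came back, and the tray slid about 5 cm towards the robot while I was closing its cover.

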